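Load a cryobox into the cold carousel

ROBOT

A 6-joint arm with a two-finger parallel gripper is mounted at the origin on the work surface. World frame = base frame: x ahead of the robot, y to its left, z up, the work surface at z = 0. Lengths are in mm, angles in degrees, forces in N, time in s.
With the tool pointing down it reaches from about 300 to 825 mm from the base axis. Payload 5.4 kg.
Tool frame: the origin (TCP) lies at the very end of the fingers, on their centre line; the grasp point (between the pads) lies robot.pinch_z behind it (robot.pinch_z is the distance from the TCP to the grasp point, in mm); x points along the fingers, z is the direction in which the jaws open and shut, and the axes are right-handed (so a half turn about x gives the same grasp; the last joint's range is limited). The gripper opens to 92 mm and grips with 3 to 60 N. Pads are 20 mm wide; open, the fingers measure 128 mm over their backs; the gripper's body (75 mm by 189 mm) begins 69 mm behind the grasp point.
Start: joints at [-77.011, 9.076, 91.501, -0, 79.423, -12.038], TCP at [243.224, -521.007, 214.601] pointing down, gripper open.
Joint ranges: [-166.64, 166.64], [-54.1, 131.32], [10.49, 154.53], [-73.88, 253.88], [9.74, 151.15], [-171.62, 171.62]. Speed limits (degrees/s): [147.25, 147.25, 180, 180, 180, 180].

INTERFACE

Orientations are given as [roll, pitch, yaw] about the fixed x, y, z axes, in that order (R = Rz(yaw) Ry(pitch) Rx(roll)).
In Python, from bench import robot gives the robot as it stands.
- The arm moves only by the tool drive_tool, never from a script. Its argument "moves" is a list that holds one entry, the list of rows, each a list of 7 numbers: the shift along the tool's x, y, z as a fraction of full scale, then the turn, a rotation vector about the tool's x, y, z as a fraction of full scale, then the closure, from 0 (fully open) to 1 (shut). A call has 1 to 10 rows; each row is the pose to reach, as a shift and turn from the pose measured when the call began, along the tool's axes at that moment; what a row does not reach only later rows make up. Full scale, the value 1, is 0.12 m for a shift and 90 degrees for a turn. A row lasts 1/8 s, in which the tool goes at most 62.5 mm and 10.7 degrees, less where a joint would pass 70% of its speed; a pose out of reach is approached as far as the arm can. A call with a number of a shift or a turn outside -1 to 1 is refused whole. A call with a gripper value outside its range is refused whole. The fingers move at their own pace and stop on an object; "squeeze" is the grip in N (left out, the last holds). Time passes only in rows, so rows that repeat a pose let the fingers close. It gives the time, the measured TCP pose, the force and the opening at its end, in the units of the state.
- robot.read_state(): the state, without advancing time (a new reading comes with each control period).
- robot.camera(name): name is "side" or "top" or "wrist"; returns (picture, depth): 384x512x3 uint8, red, green, blue; 384x512 float32, mm along the optical axis (not along the pixel's ray), 0 where there is no reading.
- robot.get_calibration(name): a dict with "vertical_fov" (degrees; the focal length in pixels is half the picture's height over the tangent of half this angle, whatever the lens; pixels are square), "cx", "cy" (the principal point, pixels), "extrinsics" (4x4, takes a point from world to camera coordinates). Camera axes: x right, y down, z forward; pixel columns grow to the right and rows downward; lengths in mm; the calibration is good to about 2 mm. A picture is of the moment at which its call begins: read the wrist's pose just before it. get_calibration takes no time and is no camera call; for the wrist camera it gives the pose at the moment of the call.
- robot.hand_in(): hands the job in, once; it reports no verdict.
The state is a dict: "t": time; "joint_positions": joint angles; "dq": joint speeds; "joint_torque": joint torques, N m; "eef_pos": TCP position; "ee_rot": TCP orientation; "wrist_force": force on the tool from outside, world axes, zero at the start; "wrist_torque": the same for the moment, N m; "grip_width": finger opening in mm.
Only numpy, scipy, OpenCV 4.12 (cv2) and the standard library are available. Lean on these libraries where they do the work, as an engineer would, in place of code of your own. Each camera call takes 0.05 s, during which the arm holds its last target.

TASK

Load the yellow-lidded cryobox into the cold carousel. With the loading gate still shut, push the carousel round by its knobs until the empty pocket of the yellow knob squarely faces the loading port; then flip the gate lever outwards so that the gate snaps down into a shelf, set the box on it lengthwise and push it fully home against the back of the pocket. Finally flip the lever back so that the gate snaps shut on the loaded pocket; keep the box level throughout and do not disturb the other things on the bench.

Things in the scene. Friction and masses are not known exactly. Their poses are not given: they have to be found in the camera images.
- station: Fixed housing of the cold carousel: round insulated tub, white with a blue rim, 448 mm across, 105 high, inside radius 195. Origin: on the bench on the vertical turning axis, z up. Its own -x points out of the loading port. A control pod on the outer wall at y = -219 to -254 (x -30 to 70, z up to 87); the gate's lever at y = +95 beside the port.
- sill (a point): Middle of the steel sill in the loading porch, at station x = -219, y = 0, z = 45.5; axes as the station's. The sill runs from x = -188 to -250 between two porch cheeks: inner faces at y = +-45, outer +-56, from the tub to x = -246, top z = 105. Open from above.
- load_point (a point): Fixed point on the middle line of the loading port, inside the tub: station x = -116, y = 0, z = 45; axes as the station's (-x out of the port). The point yellow_home lies on it when the yellow pocket squarely faces the port.
- carousel (a joint): Angle of the turning carousel (rad), growing anticlockwise from above; 0 or any whole turn when the yellow pocket faces the port squarely. Turns far both ways, stays where left (drag 0.3 N m, about 4 N at a knob; coasts a few degrees if pushed fast). Aluminium deck, radius 187, top z = 45, five pockets at 72 degrees. Red, blue and green hold boxes fixed in them; yellow and white are empty.
- disc (a point): Centre, on the axis, of the top of the carousel's clear cover disc: radius 160, z = 106 to 111, turning with it; boxes go in only from the mouths. On it, over the middle of each pocket, stands a coloured knob: radius 12, centre 80 from the axis, z = 111 to 150; anticlockwise from above: yellow, red, white, blue, green. The hub cap rises to z = 115, nothing else.
- yellow_knob (a point): Centre of the top of the yellow knob (z = 150), 80 mm from the axis on the middle line of the yellow pocket. Axes turn with the carousel: -x points out of the yellow pocket.
- yellow_home (a point): Where the centre of the box's underside is when fully home in the yellow pocket: 116 mm from the axis, z = 45; x along the pocket, -x outwards. Each pocket: an alley 72 mm wide between side plates (z 45 to 106), flared to 88 at its mouth (186 from the axis), back stop 54 from the axis. The home box's outer end is 178 from the axis, just outside the clear disc.
- gate (a joint): Loading gate angle (rad): 0 shut (plate upright, closing the porch), 1.57 open (plate level, a shelf outside the porch). Level hinge along the station's y at station x = -250, z = 43. A spring pulls it to either stop from a dead centre near 0.7 rad: beyond it the gate snaps over by itself. About 3 to 5 N at the knob. It cannot shut on a box sticking out.
- lever_knob (a point): Centre of the smooth black ball (radius 13) on the gate's lever: a polished 10 mm rod, 120 mm from hinge axis to ball, at station y = +95, turning with the gate. Shut: leans 35 degrees inwards, ball at station x = -181, z = 141, above the rim. Open: leans 55 degrees outwards, ball at x = -348, z = 112. Push it outwards (station -x) to lower the gate, inwards (+x) to raise it.
- shelf (a point): Middle of the gate plate's inner face: top of the shelf when down (then at station x = -300, y = 0, z = 45.5). Steel plate 96 mm wide, reaching to 350 mm from the axis when down, with a guide lip 8 mm high along each side (inner faces 86 mm apart).
- box_yellow: The box to load: half-size cryobox 124 mm (its x) x 64 mm (y) x 52 mm high, white with a yellow lid, about 0.2 to 0.36 kg, closed and all in one piece. Origin: centre of its underside. It starts flat on the bench. Either end may go in first.
- box_white: Bystander: same box with a white lid. Origin centre of underside, x along its length.
- box_green: Bystander: same box with a green lid. Origin centre of underside, x along its length.
- flask: Bystander: steel flask, 90 mm across, 150 mm high, upright. Origin centre of underside.
- bottle: Bystander: white bottle with a blue cap, 66 mm across, 150 mm high, upright. Origin centre of underside.
- canister: Bystander: open aluminium canister, 68 mm across, 110 mm high, with a wire handle up to 153 mm, upright. Origin centre of underside.
- tongs: Bystander: steel tongs with blue grips, 210 mm long (x), 34 mm wide, 11 mm high, lying flat. Origin at the middle of the underside.

How it is judged (in metres and radians):
On the way, in this order (a step that is already met when the one before it is completed fails the run):
1. the yellow pocket faces the loading port (within 6.5 mm at the middle of the pocket, about 3 degrees) and the carousel is at rest, with the gate shut (horizontal distance between yellow_home and load_point below 0.0065 m and value of joint gate below 0.08 rad and velocity of joint carousel between -0.1 and 0.1 rad/s), for 0.2 s.
2. the gate is down as a shelf, with the yellow pocket still facing the port (value of joint gate above 1.48 rad and horizontal distance between yellow_home and load_point below 0.0065 m), for 0.2 s.
3. the yellow-lidded box is fully home in the yellow pocket (within 8 mm), with the gate down (horizontal distance between box_yellow and yellow_home below 0.008 m and height (world z) of box_yellow between 0.04 and 0.05 m and angle between the x axis of box_yellow and the x axis of yellow_home, either way round below 0.12 rad and angle between box_yellow's own z axis and vertical below 0.06 rad and value of joint gate above 1.48 rad), for 0.2 s.
At the end, for the whole second after the job is handed in: The yellow-lidded box lies flat and at rest in the yellow pocket, within 8 mm of fully home and lengthwise within 0.12 rad; the yellow pocket faces the port within 6.5 mm at its middle (about 3 degrees); the gate is shut (within 0.08 rad) (all of step 1 and horizontal distance between box_yellow and yellow_home below 0.008 m and height (world z) of box_yellow between 0.04 and 0.05 m and angle between the x axis of box_yellow and the x axis of yellow_home, either way round below 0.12 rad and angle between box_yellow's own z axis and vertical below 0.06 rad and linear speed of box_yellow below 0.02 m/s); the robot touches nothing.
It fails at once if the yellow-lidded box is tipped by more than about 30 degrees (angle between box_yellow's own z axis and vertical above 0.52 rad).
It fails at once if the white- or green-lidded box moved by more than 25 mm or knocked over (distance of any of box_white, box_green from where it was at the start of the episode above 0.025 m or angle between any of box_white, box_green's own z axis and vertical above 0.5 rad).
It fails at once if the flask, bottle, canister or tongs moved by more than 25 mm or knocked over (distance of any of flask, bottle, canister, tongs from where it was at the start of the episode above 0.025 m or angle between any of flask, bottle, canister, tongs's own z axis and vertical above 0.5 rad).
It also fails if it takes over 72 s, if anything falls off the work surface, if the arm or the gripper's body presses on something with over 40 N, if the wrist force passes 120 N, or if a joint passes its speed limit or range.

## Working session

There is one attempt and no reset: what is moved stays moved. The work goes in short steps, Python scripts to look and compute and a tool call to move; the robot and the scene stay as the last step left them, time stands still between calls to the robot, and variables do not carry over. Pictures are saved under pics/ and viewed, and the job is handed in when it is done.

Besides the shell and the picture viewer there is one more tool, called after "Emit:" as a command line: name --argument value ..., lists and objects as JSON in quotes. drive_tool: Moves the arm, as the interface text tells. Shift numbers are shares of 0.12 m and turn numbers shares of 90 degrees, none past 1 either way. Its arguments: {"type":"object","properties":{"moves":{"type":"array"},"squeeze":{"type":"number"}},"required":["moves"]}

```bash
ls; mkdir -p pics
python3 - <<'E'
from bench import robot
import cv2,json
s=robot.read_state(); print(s); print(robot.pinch_z)
import numpy as np
for n in ["side","top"]:
    p,d=robot.camera(n); cv2.imwrite(f"pics/{n}0.png",p[:,:,::-1]); np.savez(f"pics/{n}0.npz",p=p,d=d)
    c=robot.get_calibration(n); print(n,c)
E
```

```text
pics
{'t': 0.0, 'joint_positions': array([-7.70108831e+01,  9.11237228e+00,  9.15696592e+01, -1.16876369e-03,
        7.94228305e+01, -1.20366289e+01]), 'dq': array([-0.03132692,  0.05172807,  0.09357399,  0.03386769, -0.00580824,
       -0.00320109]), 'joint_torque': array([-1.47809482e-03, -3.85580671e+01, -3.22107875e+01,  7.00693787e-02,
        3.80128948e-02, -1.38850851e-04]), 'eef_pos': array([ 243.08553806, -520.4173516 ,  213.64361955]), 'ee_rot': array([168.59088324,  89.89513168, 103.61684463]), 'wrist_force': array([0.07426186, 0.19565461, 0.45548352]), 'wrist_torque': array([-0.00788402, -0.02416626, -0.02644852]), 'grip_width': 92.22875009186217}
18.700000000000003
side {'vertical_fov': 42.80385231065475, 'cx': 258.97666158371453, 'cy': 187.58578573417083, 'extrinsics': array([[-9.83020494e-01, -1.83391333e-01, -6.19089828e-03,
         5.04684985e+02],
       [-1.35578959e-01,  7.48642563e-01, -6.48962756e-01,
         2.32776281e+02],
       [ 1.23648915e-01, -6.37104334e-01, -7.60794988e-01,
         1.36256224e+03],
       [ 0.00000000e+00,  0.00000000e+00,  0.00000000e+00,
         1.00000000e+00]])}
top {'vertical_fov': 53.846643472943235, 'cx': 254.99511403486775, 'cy': 190.9787218443212, 'extrinsics': array([[-2.86458427e-02, -9.99298050e-01,  2.41417401e-02,
        -1.25563758e+02],
       [-9.91557253e-01,  2.53517507e-02, -1.27167226e-01,
         5.66420093e+02],
       [ 1.26465926e-01, -2.75807298e-02, -9.91587451e-01,
         1.07202766e+03],
       [ 0.00000000e+00,  0.00000000e+00,  0.00000000e+00,
         1.00000000e+00]])}
```

View pics/top0.png

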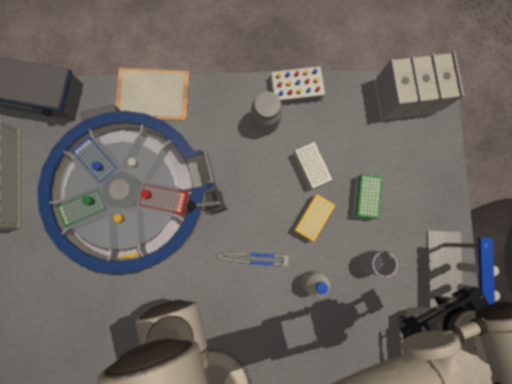

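View pics/side0.png

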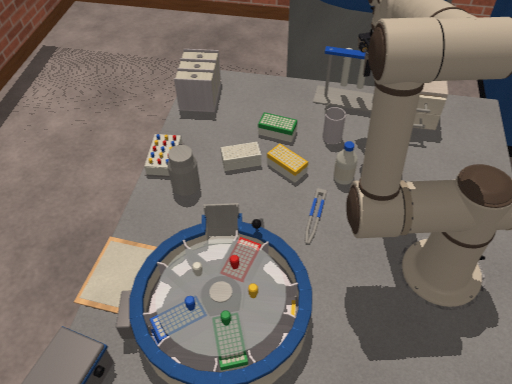

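```bash
cat > h.py <<'E'
import numpy as np, cv2
from bench import robot
def K(c,shape=(384,512)):
    f=shape[0]/2/np.tan(np.radians(c['vertical_fov']/2)); return f
def at_z(c,u,v,z):
    f=K(c); E=c['extrinsics']; R=E[:3,:3]; t=E[:3,3]
    o=-R.T@t; d=R.T@np.array([(u-c['cx'])/f,(v-c['cy'])/f,1.])
    return o+d*(z-o[2])/d[2]
def at_d(c,u,v,dep):
    f=K(c); E=c['extrinsics']; R=E[:3,:3]; t=E[:3,3]
    return R.T@(np.array([(u-c['cx'])/f*dep,(v-c['cy'])/f*dep,dep])-t)
def proj(c,p):
    f=K(c); E=c['extrinsics']; q=E[:3,:3]@np.asarray(p,float)+E[:3,3]
    return np.array([c['cx']+f*q[0]/q[2], c['cy']+f*q[1]/q[2]])
def crop(p,x0,y0,w,h,s,name):
    cv2.imwrite(name,cv2.resize(p[y0:y0+h,x0:x0+w,::-1],None,fx=s,fy=s,interpolation=cv2.INTER_CUBIC))
E
python3 - <<'E'
from h import *
p=np.load("pics/top0.npz")['p']
crop(p,30,100,200,180,4,"pics/c1.png")
crop(p,210,60,190,140,4,"pics/c2.png")
crop(p,210,160,190,140,4,"pics/c3.png")
p=np.load("pics/side0.npz")['p']
crop(p,120,190,200,150,4,"pics/c4.png")
E
```

```text
(no output)
```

View pics/c1.png

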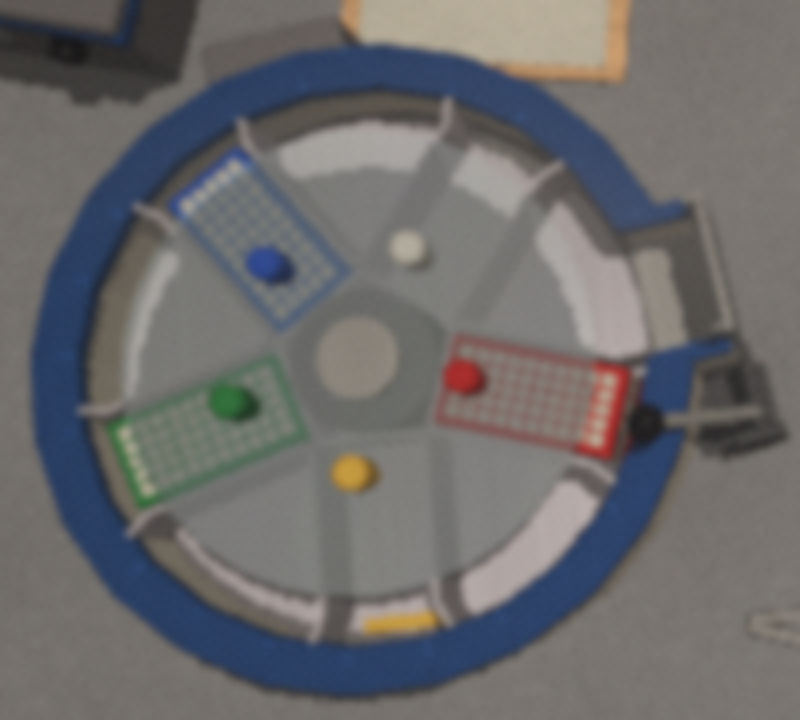

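View pics/c4.png

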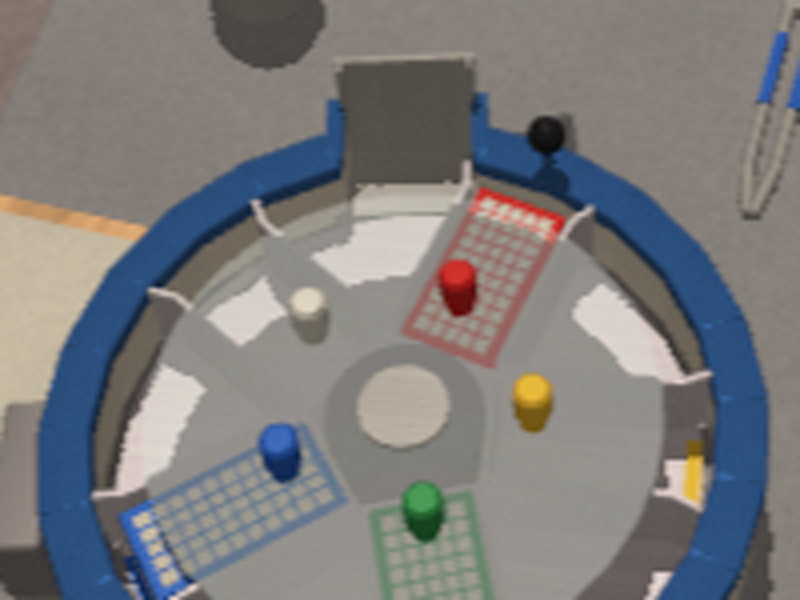

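View pics/c3.png

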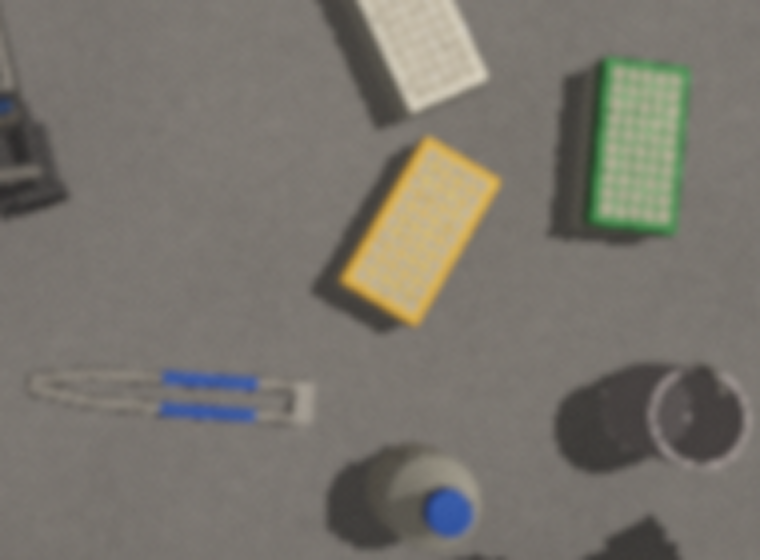

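Run:
```python
from h import *
from scipy.optimize import least_squares
d=np.load("pics/top0.npz")['d'];ds=np.load("pics/side0.npz")['d']
c=robot.get_calibration("top"); cs=robot.get_calibration("side")
names="yellow red white blue green".split()
top=[(354,472),(464,377),(408,248),(267,264),(231,401)]
top=[(30+u/4,100+v/4) for u,v in top]
side=[(533,388),(458,272),(309,300),(279,437),(423,495)]
side=[(120+u/4,190+v/4) for u,v in side]
def knobs(x,y,th): # th: carousel world heading of yellow pocket's outward dir
    return [np.array([x+80*np.cos(th+i*2*np.pi/5),y+80*np.sin(th+i*2*np.pi/5),147]) for i in range(5)]
for nm,cc,obs in(("top",[c],[top]),("side",[cs],[side]),("both",[c,cs],[top,side])):
    def f(p):
        return np.concatenate([(proj(k,q)-o) for k,ob in zip(cc,obs) for q,o in zip(knobs(*p),ob)])
    r=least_squares(f,[600,400,np.pi]); print(nm,r.x[:2],np.degrees(r.x[2]),np.round(r.fun,1))
C=r.x[:2]
def rep(n,p): print(n,np.round(p,1), 'r',np.hypot(*(p[:2]-C)).round(1),'ang',np.degrees(np.arctan2(p[1]-C[1],p[0]-C[0])).round(2))
for n,u,v,z in(("gateA",697,195,143),("gateB",737,340,143),("ball",646,424,141),("ball_in",640,424,141),("cheekA_out",688,205,105),("cheekB_out",738,352,105)):
    rep(n,at_z(c,30+u/4,100+v/4,z))
for n,u,v,z in(("gateA",337,60,143),("gateB",475,56,143),("ball",547,134,141)):
    rep("s "+n,at_z(cs,120+u/4,190+v/4,z))
# box corners in c3 z=52
for n,cor in(("box",[(430,137),(500,182),(416,325),(341,281)]),("white",[(488,77),(410,113)]),("green",[(608,58),(690,68),(672,233),(592,225)])):
    P=[at_z(c,210+u/4,160+v/4,52)[:2] for u,v in cor]; print(n,np.round(P,1),np.mean(P,0).round(1))
    if n!='white':
        e=[P[i]-P[(i+1)%4] for i in range(4)]; print([ (np.hypot(*q).round(1),np.degrees(np.arctan2(q[1],q[0])).round(1)) for q in e])
for n,u,v in (("tongs L",218,255.5),("tongs R",287,260)): print(n,at_z(c,u,v,8).round(0))
print("bottle",at_z(c,210+447/4,160+511/4,150).round(0),"canister",at_z(c,210+697/4,160+415/4,110).round(0),"flask",at_z(c,267,105,150).round(0))
```

```text
top [566.20017487 225.86774978] 184.9950758034217 [-0.1  0.3  0.1 -0.3  0.4 -0.1 -0.2 -0.2 -0.2  0.3]
side [564.83681135 227.61540741] 184.74375020122767 [ 0.  -0.2  0.1 -0.2 -0.1 -0.2  0.  -0.  -0.   0.4]
both [565.52447307 226.67691168] 184.8700872062735 [-0.5  0.6 -0.2  0.1  0.1  0.2 -0.4 -0.  -0.6  0.5 -0.2 -0.6 -0.2 -0.5
 -0.3 -0.5 -0.1 -0.4 -0.1 -0. ]
gateA [667.1  -5.  143. ] r 253.0 ang -66.33
gateB [568.1 -30.3 143. ] r 257.0 ang -89.42
ball [514.   30.5 141. ] r 202.9 ang -104.71
ball_in [514.1  34.4 141. ] r 199.0 ang -104.97
cheekA_out [669.4   5.3 105. ] r 244.5 ang -64.85
cheekB_out [565.3 -27.8 105. ] r 254.5 ang -90.04
s gateA [665.1  -3.  143. ] r 250.3 ang -66.56
s gateB [573.1 -23.2 143. ] r 250.0 ang -88.26
s ball [512.7  31.3 141. ] r 202.4 ang -105.14
box [[ 546.8 -321.8]
 [ 512.6 -371.1]
 [ 411.8 -305. ]
 [ 444.6 -252.6]] [ 479.  -312.6]
[(np.float64(59.9), np.float64(55.3)), (np.float64(120.5), np.float64(-33.2)), (np.float64(61.8), np.float64(-122.0)), (np.float64(123.4), np.float64(145.9))]
white [[ 589.8 -366.6]
 [ 564.7 -308.1]] [ 577.2 -337.3]
green [[ 601.7 -455.8]
 [ 592.8 -515.9]
 [ 472.4 -494.1]
 [ 479.7 -436.2]] [ 536.6 -475.5]
[(np.float64(60.8), np.float64(81.6)), (np.float64(122.4), np.float64(-10.3)), (np.float64(58.3), np.float64(-97.2)), (np.float64(123.5), np.float64(170.9))]
tongs L [378. -27.   8.]
tongs R [ 359. -230.    8.]
bottle [ 294. -302.  150.] canister [ 347. -482.  110.] flask [ 783. -177.  150.]
```

```bash
cat >> h.py <<'E'
from scipy.spatial.transform import Rotation as Ro
C=np.array([565.5,226.7]); PHI=np.radians(-77.4)
def st(x,y,z=0): # station->world
    ex=-np.array([np.cos(PHI),np.sin(PHI)]); ey=np.array([-ex[1],ex[0]])
    return np.array([*(C+x*ex+y*ey),z])
def pose():
    s=robot.read_state(); return s,np.array(s['eef_pos']),Ro.from_euler('xyz',s['ee_rot'],degrees=True)
def rowfor(p,jaw=None,p0=None,R0=None):
    """row numbers for target p with tool down & jaw heading (deg) """
    if R0 is None: _,p0,R0=pose()
    M=R0.as_matrix(); sh=M.T@(np.asarray(p)-p0)/120
    if jaw is None: cur=np.degrees(np.arctan2(M[1,2],M[0,2])); jaw=cur
    z=np.array([np.cos(np.radians(jaw)),np.sin(np.radians(jaw)),0]); x=np.array([0,0,-1.]); y=np.cross(z,x)
    T=Ro.from_matrix(np.column_stack([x,y,z])); rv=(R0.inv()*T).as_rotvec(degrees=True)/90
    return np.round(np.r_[sh,rv],3).tolist()
E
python3 - <<'E'
from h import *
s,p,R=pose(); print(p,R.as_matrix().round(3)); M=R.as_matrix(); print(np.degrees(np.arctan2(M[1,2],M[0,2])))
print("ball",st(-181,95,141),"shelf",st(-300,0),"sill",st(-219,0))
E
```

```text
[ 243.09045759 -520.45735942  213.71775251] [[-0.     0.906  0.423]
 [ 0.002  0.423 -0.906]
 [-1.     0.    -0.002]]
-64.97176788095977
ball [512.27183431  29.33545816 141.        ] shelf [630.94297242 -66.07502858   0.        ] sill [613.27336987  12.97422914   0.        ]
```

Emit:
drive_tool --moves '[[[0, 0.4, -0.42, 0, 0, 0, 0], [0, 0.887, -0.947, 0, 0, 0, 0], [0, 0.887, -0.947, 0, 0, 0, 0]]]'

```text
t: 0.48
eef_pos: [291.9, -369.6, 213.2]
ee_rot: [167.0, 89.8, 102.1]
wrist_force: [0.2, -0.1, 0.4]
grip_width: 91.8
```

Emit:
drive_tool --moves '[[[0, 0.44, -0.47, 0, 0, 0, 0], [0, 0.887, -0.947, 0, 0, 0, 0], [0, 0.887, -0.947, 0, 0, 0, 0]]]'

```text
t: 0.85
eef_pos: [340.3, -218.9, 213.2]
ee_rot: [166.7, 89.8, 101.9]
wrist_force: [0.9, -1.3, 0.1]
grip_width: 92.1
```

Emit:
drive_tool --moves '[[[0, 0.44, -0.47, 0, 0, 0, 0], [0, 0.887, -0.947, 0, 0, 0, 0], [0, 0.887, -0.947, 0, 0, 0, 0]]]'

```text
t: 1.23
eef_pos: [388.2, -68.1, 213.5]
ee_rot: [166.4, 89.7, 101.7]
wrist_force: [-0.3, -0.0, -0.9]
grip_width: 91.8
```

Run:
```python
from h import *
s,p,R=pose(); print(s['t'],p,s['joint_positions'].round(1), R.as_matrix().round(3))
k=[*(C+80*np.array([np.cos(np.radians(184.87)),np.sin(np.radians(184.87))]))]; print(k)
print(rowfor([k[0],k[1],200],-85))
```

```text
1.225 [388.23397111 -68.10923674 213.51255438] [-27.8 -19.7 118.4   0.2  81.5  36.8] [[-0.001  0.904  0.428]
 [ 0.004  0.428 -0.904]
 [-1.     0.001 -0.004]]
[np.float64(485.7888092953299), np.float64(219.90838189797768)]
[0.123, 1.762, -1.821, 0.226, -0.003, -0.0]
```

Emit:
drive_tool --moves '[[[0, 0.44, -0.45, 0, 0, 0, 0], [0, 0.88, -0.91, 0, 0, 0, 0], [0, 0.88, -0.91, 0, 0, 0, 0]]]'

```text
t: 1.6
eef_pos: [436.8, 78.6, 213.7]
ee_rot: [171.9, 89.7, 107.5]
wrist_force: [0.5, -0.2, 0.4]
grip_width: 91.5
```

Emit:
drive_tool --moves '[[[0, 0.44, -0.45, 0.11, 0, 0, 0.2], [0, 0.88, -0.91, 0.226, 0, 0, 0.4], [0, 0.88, -0.91, 0.226, 0, 0, 0.4], [0, 0.88, -0.91, 0.226, 0, 0, 0.4]]]'

```text
t: 2.1
eef_pos: [484.8, 224.8, 213.6]
ee_rot: [-154.6, 89.7, 120.8]
wrist_force: [-0.3, 0.0, -0.4]
grip_width: 56.3
```

Run:
```python
from h import *
s,p,R=pose(); print(s['t'],p,s['joint_positions'].round(1),s['grip_width'])
cw=robot.get_calibration("wrist");pw,dw=robot.camera("wrist"); cv2.imwrite("pics/w1.png",pw[:,:,::-1])
np.savez("pics/w1.npz",p=pw,d=dw); print(cw); print(proj(cw,[485.8,219.9,150]),proj(cw,[*C,115]))
print(rowfor([485.8,219.9,200],-85))
```

```text
2.1 [484.76810446 224.77470188 213.56860419] [11.7  3.1 98.1  0.3 78.9 96.3] 56.2731177634664
{'vertical_fov': 71.3753364664115, 'cx': 250.72804798266748, 'cy': 188.73316701288448, 'extrinsics': array([[ 9.38176926e-02, -9.95575053e-01, -5.34357405e-03,
         1.80470700e+02],
       [-9.64743915e-01, -9.22353709e-02,  2.46499117e-01,
         4.60363684e+02],
       [-2.45901239e-01, -1.79707979e-02, -9.69128284e-01,
         5.12024090e+02],
       [ 0.00000000e+00,  0.00000000e+00,  0.00000000e+00,
         1.00000000e+00]])}
[257.67225681 197.94625569] [258.21794735 107.98920201]
[0.113, 0.008, 0.03, 0.004, -0.003, 0.002]
```

View pics/w1.png

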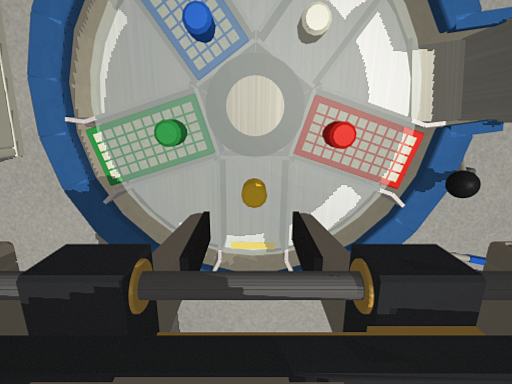

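Run:
```python
from h import *
p=np.load("pics/w1.npz")['p']
crop(p,370,0,142,200,4,"pics/c5.png"); crop(p,140,0,220,210,3.5,"pics/c6.png")
```

```text
(no output)
```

View pics/c5.png

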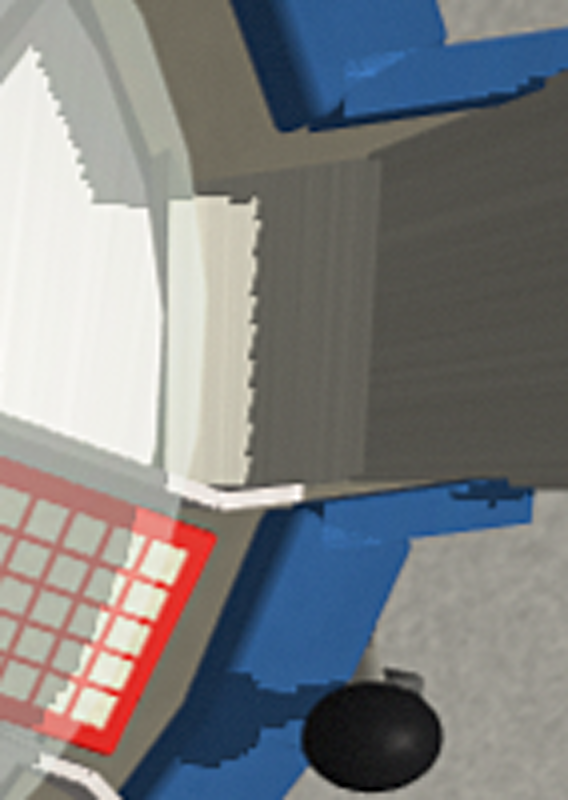

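View pics/c6.png

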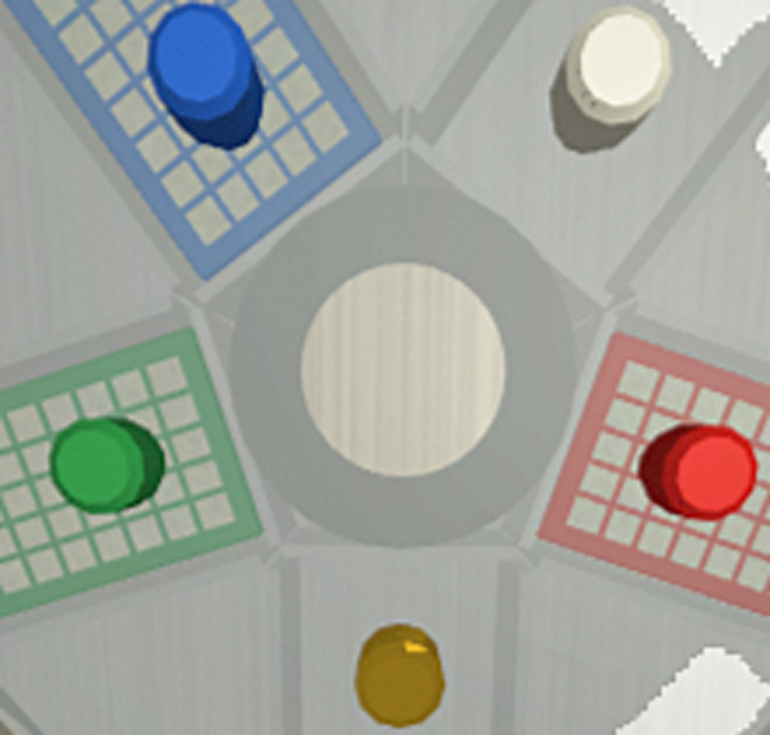

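Run:
```python
from h import *
from scipy.optimize import least_squares
# calibration of wrist at w1 pose (robot hasn't moved)
c=robot.get_calibration("wrist")
obs=[(254.3,192),(344.3,134.9),(318,17.7),(196.3,17.1),(167.7,132.9)]
hub=(255.1,105.4); ball=(463,184)
def f(p,full=True):
    x,y,th,ph=p; r=[]
    for i,o in enumerate(obs):
        a=th+i*2*np.pi/5; r+=list(proj(c,[x+80*np.cos(a),y+80*np.sin(a),150])-o)
    r+=list(proj(c,[x,y,115])-hub)
    ex=-np.array([np.cos(ph),np.sin(ph)]); ey=np.array([-ex[1],ex[0]])
    b=np.array([x,y])-181*ex+95*ey
    r+=list(proj(c,[*b,141])-ball)
    return np.array(r)
r=least_squares(f,[565,227,np.pi,-1.35]); print(r.x[:2],np.degrees(r.x[2:]),r.fun.round(1))
x,y,th,ph=r.x
for n,(u,v),z in(("sillA",(380,160),45.5),("sillB",(364,475),45.5),("rimcheekA",(280,130),105),("rimcheekB",(268,508),105)):
    w=at_z(c,370+u/4,v/4,z); d=w[:2]-[x,y]; print(n,w.round(1),np.hypot(*d).round(1),np.degrees(np.arctan2(d[1],d[0])).round(1))
```

```text
[567.04267649 227.84844019] [184.7812061  -77.13608954] [ 0.5  3.8  0.2 -0.2  0.  -1.1  0.3 -1.6 -0.7  0.   0.5  0.4 -0.8 -0.5]
sillA [664.2  -3.4  45.5] 250.8 -67.2
sillB [578.9 -23.7  45.5] 251.8 -87.3
rimcheekA [648.7  62.6 105. ] 184.3 -63.7
rimcheekB [564.1  42.8 105. ] 185.1 -90.9
```

Emit:
drive_tool --moves '[[[0.4, 0.01, 0.03, 0, 0, 0, 0.4], [0.763, 0.012, 0.03, 0, 0, 0, 0.4], [0.763, 0.012, 0.03, 0, 0, 0, 0.5], [0.763, 0.012, 0.03, 0, 0, 0, 1], [0.763, 0.012, 0.03, 0, 0, 0, 1], [0.763, 0.012, 0.03, 0, 0, 0, 1], [0.763, 0.012, 0.03, 0, 0, 0, 1]]]' --squeeze 5

```text
t: 3.02
eef_pos: [487.6, 221.1, 124.5]
ee_rot: [166.3, 89.7, 81.7]
wrist_force: [-1.9, 2.9, 7.2]
grip_width: 24.0
```

```bash
sed -i 's/C=np.array.*/C=np.array([566.2,227.2]); PHI=np.radians(-77.25)/' h.py
python3 - <<'E'
from h import *
s,p,R=pose(); print(s['t'],p,s['joint_positions'].round(1),s['grip_width'],s['wrist_force'])
M=R.as_matrix();h=np.degrees(np.arctan2(M[1,2],M[0,2])); print(h)
a0=np.arctan2(p[1]-C[1],p[0]-C[0]);print(np.degrees(a0),np.hypot(*(p[:2]-C)))
d=PHI+2*np.pi-(a0%(2*np.pi)); print(np.degrees(d))
for k in range(1,13):
    a=a0+d*min(k,12)/12
    print(rowfor([C[0]+80*np.cos(a),C[1]+80*np.sin(a),122],-85+np.degrees(d*k/12)))
E
```

```text
3.025 [487.58203666 221.13671442 124.46760504] [ 11.3   8.1 103.2   0.4  68.6  95.8] 23.989325777777946 [-1.85520095  2.85640365  7.22382842]
-84.6536318913611
-175.58988398028973 78.85142733160245
98.33988398028971
[0.02, -0.004, 0.095, -0.087, -0.004, -0.001]
[0.019, 0.014, 0.188, -0.178, -0.004, -0.001]
[0.019, 0.046, 0.278, -0.269, -0.003, -0.002]
[0.019, 0.091, 0.363, -0.36, -0.003, -0.002]
[0.018, 0.147, 0.44, -0.451, -0.003, -0.002]
[0.018, 0.213, 0.508, -0.542, -0.003, -0.002]
[0.018, 0.288, 0.566, -0.634, -0.003, -0.003]
[0.017, 0.371, 0.613, -0.725, -0.003, -0.003]
[0.017, 0.46, 0.648, -0.816, -0.003, -0.003]
[0.017, 0.553, 0.669, -0.907, -0.002, -0.003]
[0.018, 0.648, 0.677, -0.998, -0.002, -0.004]
[0.018, 0.743, 0.672, -1.089, -0.002, -0.004]
```

Emit:
drive_tool --moves '[[[0, -0.004, 0.045, -0.044, 0, 0, 1], [0, -0.004, 0.095, -0.087, 0, 0, 1], [0, 0.014, 0.188, -0.178, 0, 0, 1], [0, 0.046, 0.278, -0.269, 0, 0, 1], [0, 0.091, 0.363, -0.36, 0, 0, 1], [0, 0.147, 0.44, -0.451, 0, 0, 1], [0, 0.213, 0.508, -0.542, 0, 0, 1], [0, 0.213, 0.508, -0.542, 0, 0, 1]]]'

```text
t: 4.03
eef_pos: [521.5, 162.8, 125.2]
ee_rot: [79.4, 89.4, 43.5]
wrist_force: [5.9, 2.8, -2.8]
grip_width: 23.7
```

```bash
cat > arc.py <<'E'
from h import *
import sys
N=int(sys.argv[1])
s,p,R=pose(); print(s['t'],p,s['joint_positions'].round(1),s['grip_width'],s['wrist_force'])
M=R.as_matrix();h=np.degrees(np.arctan2(M[1,2],M[0,2])); print(h)
a0=np.arctan2(p[1]-C[1],p[0]-C[0]);print(np.degrees(a0),np.hypot(*(p[:2]-C)))
d=PHI-a0; print(np.degrees(d))
for k in range(1,N+1):
    a=a0+d*k/N
    print(rowfor([C[0]+80*np.cos(a),C[1]+80*np.sin(a),124],h+np.degrees(d*k/N)))
E
python3 arc.py 7
```

```text
4.025 [521.49516155 162.81117174 125.24024889] [  4.4   9.4 101.7   0.4  68.5  40.1] 23.73483356027282 [ 5.89947045  2.84779699 -2.80721607]
-35.842053232336504
-124.77205241360548 78.38650257388353
47.52205241360548
[0.01, -0.007, 0.079, -0.075, 0.002, -0.006]
[0.011, 0.008, 0.156, -0.151, 0.002, -0.006]
[0.011, 0.032, 0.231, -0.226, 0.002, -0.006]
[0.012, 0.066, 0.303, -0.302, 0.003, -0.006]
[0.012, 0.107, 0.37, -0.377, 0.003, -0.006]
[0.013, 0.156, 0.432, -0.453, 0.003, -0.006]
[0.013, 0.212, 0.488, -0.528, 0.004, -0.005]
```

Emit:
drive_tool --moves '[[[0, -0.004, 0.04, -0.037, 0, 0, 1], [0, -0.007, 0.079, -0.075, 0, 0, 1], [0, 0.008, 0.156, -0.151, 0, 0, 1], [0, 0.032, 0.231, -0.226, 0, 0, 1], [0, 0.066, 0.303, -0.302, 0, 0, 1], [0, 0.107, 0.37, -0.377, 0, 0, 1], [0, 0.156, 0.432, -0.453, 0, 0, 1], [0, 0.212, 0.488, -0.528, 0, 0, 1], [0, 0.212, 0.488, -0.528, 0, 0, 1], [0, 0.212, 0.488, -0.528, 0, 0, 1]]]'

```text
t: 5.28
eef_pos: [584.0, 150.0, 125.5]
ee_rot: [34.2, 89.3, 45.8]
wrist_force: [1.4, 4.8, -4.0]
grip_width: 23.9
```

```bash
python3 arc.py 1
python3 - <<'E'
from h import *
for n in ["side","top"]:
    p,d=robot.camera(n); np.savez(f"pics/{n}1.npz",p=p,d=d)
    if n=="top": crop(p,30,100,200,180,4,"pics/d1.png")
    else: crop(p,120,190,200,150,4,"pics/d2.png")
p,d=robot.camera("wrist"); cv2.imwrite("pics/w2.png",p[:,:,::-1])
E
```

```text
5.275 [584.00342077 149.99481968 125.45688709] [ 2.7 17.3 92.3  0.5 70.  -9.1] 23.898290305465668 [ 1.44308011  4.79501831 -3.96985699]
11.626061099104918
-77.01465560259426 79.23131741627334
-0.2353443974057499
[0.012, -0.007, -0.003, 0.003, 0.006, -0.004]
```

View pics/d1.png

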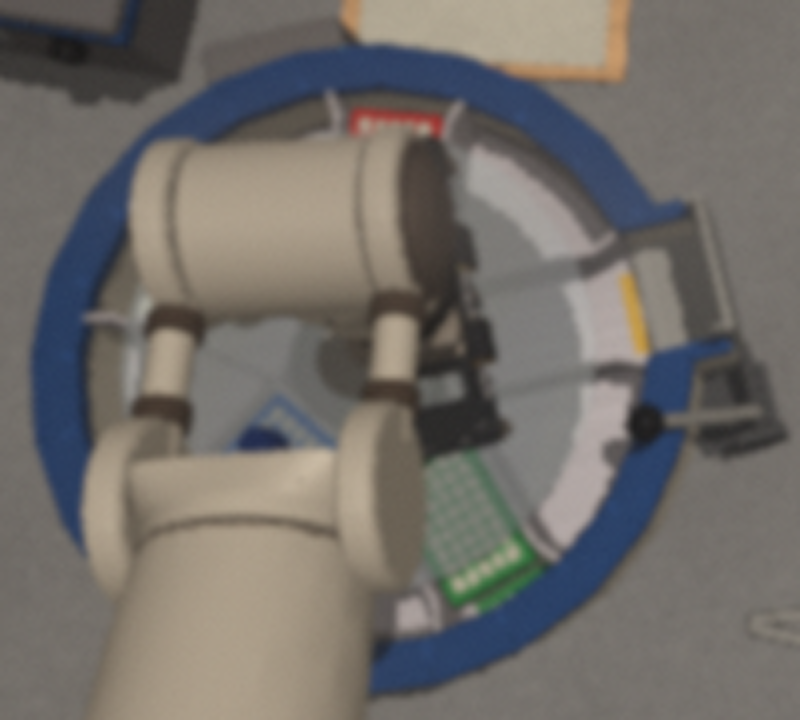

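View pics/d2.png

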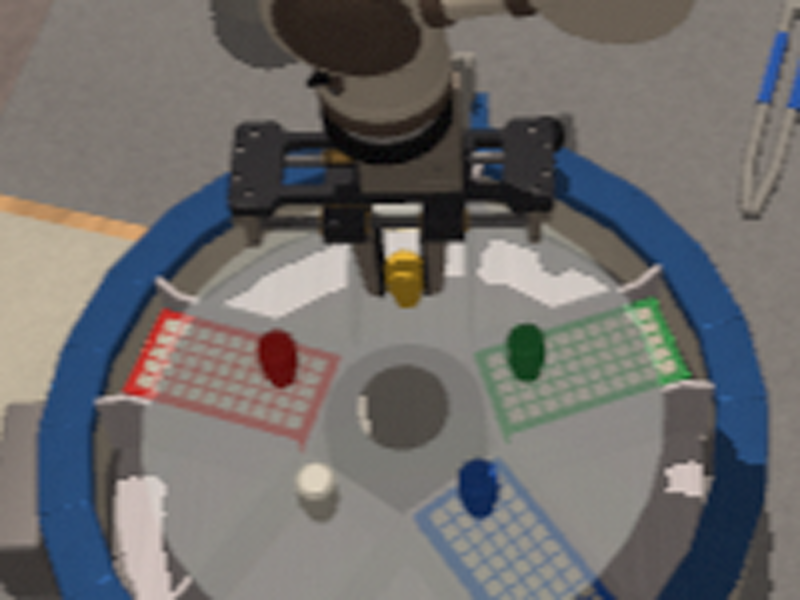

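View pics/w2.png

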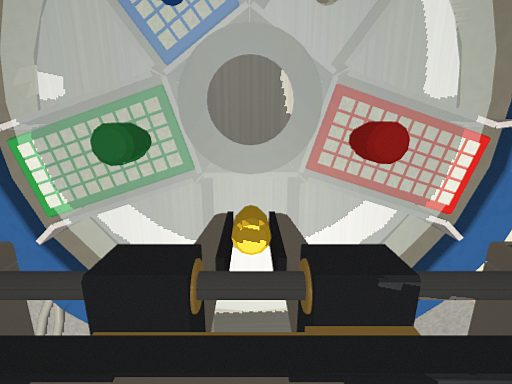

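Run:
```python
from h import *
from scipy.optimize import least_squares
cs=robot.get_calibration("side")
# order from yellow ACW: red,white,blue,green
obs={0:(404,263),1:(276,346),2:(317,478),3:(477,473),4:(526,337)}
f=lambda p:np.concatenate([proj(cs,[p[0]+80*np.cos(p[2]+i*2*np.pi/5),p[1]+80*np.sin(p[2]+i*2*np.pi/5),147])-(120+o[0]/4,190+o[1]/4) for i,o in obs.items()])
r=least_squares(f,[565,227,-1.35]);print(r.x,np.degrees(r.x[2]),r.fun.round(1))
c=robot.get_calibration("top")
for n,(u,v),z in(("yel tab A",(628,278),45),("tabB",(640,352),45)): print(n,(q:=at_z(c,30+u/4,100+v/4,z)),np.degrees(np.arctan2(q[1]-226,q[0]-566.2)))
```

```text
[564.92301325 228.31862453  -1.35783025] -77.79794285551267 [-0.2  0.1 -0.1 -0.5 -0.2  0.1  0.5  0.2  0.   0. ]
yel tab A [630.25517686  56.33971534  45.        ] -69.31598970727993
tabB [575.42972464  47.97942608  45.        ] -87.03207789927694
```

Emit:
drive_tool --moves '[[[0, 0, 0, 0, 0, 0, 0.6], [0, 0, 0, 0, 0, 0, 0.5], [0, 0, 0, 0, 0, 0, 0.5], [-0.3, 0, 0, 0, 0, 0, 0.5], [-0.7, 0, 0, 0, 0, 0, 0.5], [-0.7, 0, 0, 0, 0, 0, 0.6]]]'

```text
t: 6.18
eef_pos: [586.2, 149.2, 214.8]
ee_rot: [13.9, 88.9, 25.5]
wrist_force: [0.2, 0.0, -0.3]
grip_width: 38.4
```

Run:
```python
from h import *
s,p,R=pose(); print(s['t'],p,s['grip_width'])
cw=robot.get_calibration("wrist");p,d=robot.camera("wrist"); cv2.imwrite("pics/w3.png",p[:,:,::-1]); np.savez("pics/w3.npz",p=p,d=d)
for z in(195,125): print(rowfor(st(-140,95,z),12.75))
print(rowfor(st(-150,30,200),12.75))
```

```text
6.175 [586.20280421 149.21454552 214.77679288] 38.3644210512162
[0.126, -0.515, -0.79, -0.013, 0.009, -0.003]
[0.709, -0.518, -0.798, -0.013, 0.009, -0.003]
[0.092, -0.587, -0.246, -0.013, 0.009, -0.003]
```

View pics/w3.png

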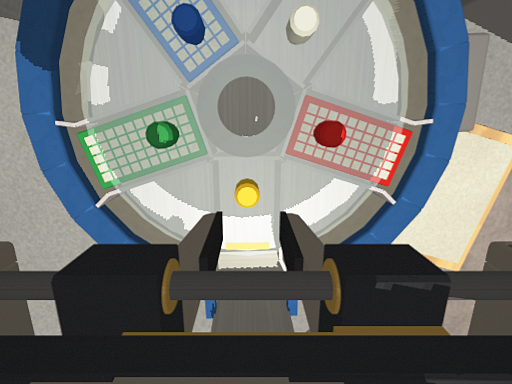

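Run:
```python
from h import *
p=np.load("pics/w3.npz")['p']
crop(p,180,80,140,130,5,"pics/c7.png"); crop(p,180,190,140,140,5,"pics/c8.png")
```

```text
(no output)
```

View pics/c8.png

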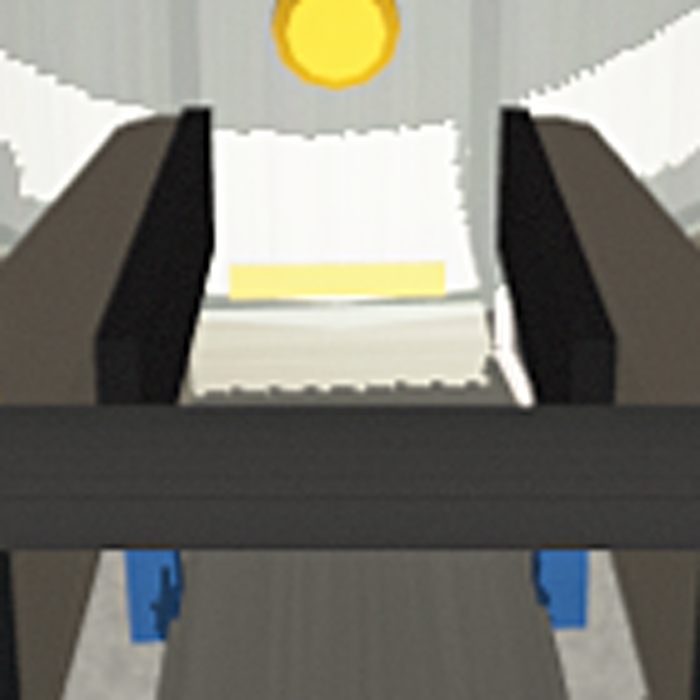

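View pics/c7.png

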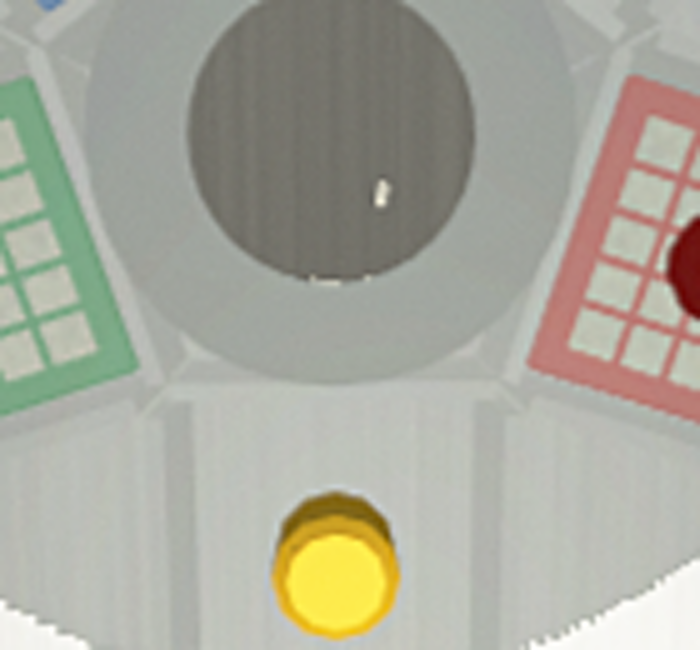

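Run:
```python
from h import *
c=robot.get_calibration("wrist")
def g(u,v,z): return at_z(c,u,v,z)[:2]
hub=g(180+331/5,80+131/5,115)
knob=g(180+336/5,80+583/5,150)
t1=g(180+230/5,190+282/5,45);t2=g(180+445/5,190+280/5,45)
a1=g(180+131/5,190+641/5,105);a2=g(180+588/5,190+629/5,105)
an=lambda d:np.degrees(np.arctan2(d[1],d[0])).round(2)
print(hub,"knob",knob-hub,an(knob-hub),"tab",an((t1+t2)/2-hub),np.hypot(*((t1+t2)/2-hub)),an(t2-t1),"porch",an((a1+a2)/2-hub),np.hypot(*((a1+a2)/2-hub)),an(a2-a1), np.hypot(*(a2-a1)))
# side plates edges of pocket
```

```text
[564.82559239 230.87533988] knob [ 16.71041151 -78.30472216] -77.95 tab -78.1 179.9169240522215 11.76 porch -77.0 244.162379863574 12.65 110.8797096519152
```

Emit:
drive_tool --moves '[[[0, -0.25, -0.4, 0, 0, 0, 1], [0.1, -0.5, -0.79, -0.013, 0.009, -0.003, 1], [0.3, -0.515, -0.795, -0.013, 0.009, -0.003, 1], [0.709, -0.518, -0.798, -0.013, 0.009, -0.003, 1], [0.709, -0.518, -0.798, -0.013, 0.009, -0.003, 1], [0.709, -0.518, -0.798, -0.013, 0.009, -0.003, 1]]]'

```text
t: 6.98
eef_pos: [504.7, 69.7, 125.7]
ee_rot: [70.7, 90.0, 83.4]
wrist_force: [0.1, -0.5, -0.5]
grip_width: 0.4
```

Run:
```python
from h import *
s,p,R=pose(); print(s['t'],p,s['grip_width'],s['wrist_force'])
p,d=robot.camera("wrist"); cv2.imwrite("pics/w4.png",p[:,:,::-1])
p,d=robot.camera("side"); crop(p,120,150,200,150,4,"pics/s4.png")
for x in(-150,-200,-230,-258): print(rowfor(st(x,95,125),12.75))
```

```text
6.975 [504.74252603  69.70095453 125.73939815] 0.38615234384521435 [ 0.09329672 -0.51566988 -0.47999954]
[0.016, -0.081, -0.011, 0.0, 0.002, 0.0]
[0.016, -0.497, -0.012, 0.0, 0.002, 0.0]
[0.016, -0.747, -0.012, 0.0, 0.002, 0.0]
[0.017, -0.981, -0.012, 0.0, 0.002, 0.0]
```

View pics/w4.png

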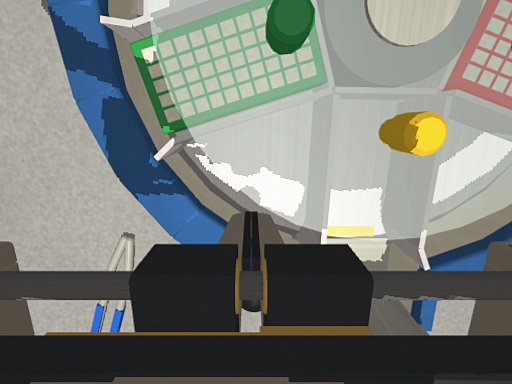

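View pics/s4.png

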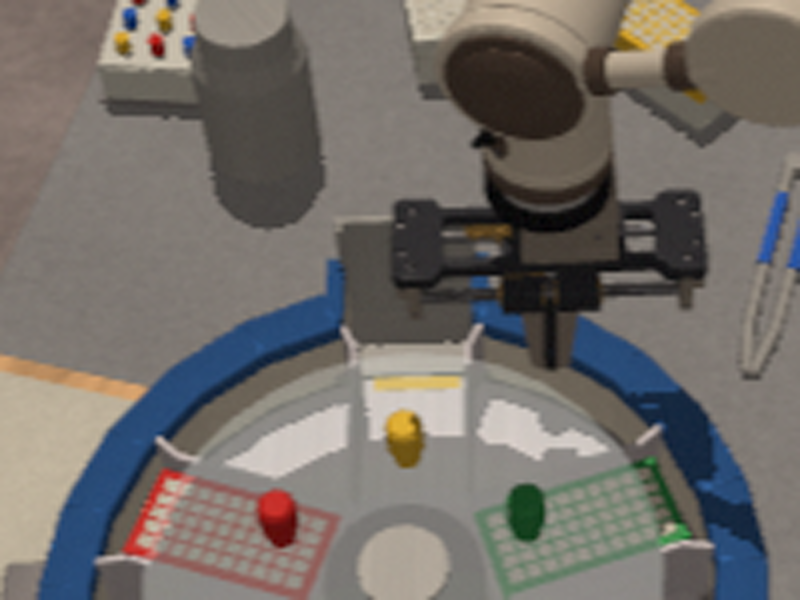

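Emit:
drive_tool --moves '[[[0, -0.1, -0.011, 0, 0, 0, 1], [0, -0.2, -0.012, 0, 0, 0, 1], [0, -0.32, -0.012, 0, 0, 0, 1], [0, -0.44, -0.012, 0, 0, 0, 1], [0, -0.56, -0.012, 0, 0, 0, 1], [0, -0.68, -0.012, 0, 0, 0, 1], [0, -0.8, -0.012, 0, 0, 0, 1], [0, -0.92, -0.012, 0, 0, 0, 1], [0, -1, -0.012, 0, 0, 0, 1], [0, -1, -0.012, 0, 0, 0, 1]]]'

```text
t: 8.32
eef_pos: [531.1, -48.4, 127.0]
ee_rot: [-10.0, 89.8, 2.7]
wrist_force: [-0.5, 0.8, -0.5]
grip_width: 0.1
```

Run:
```python
from h import *
s,p,R=pose(); print(s['t'],p,s['grip_width'],s['wrist_force'])
for n in("top","side"):
    p,d=robot.camera(n); np.savez(f"pics/{n}2.npz",p=p,d=d); cv2.imwrite(f"pics/{n}2.png",p[:,:,::-1])
```

```text
8.325 [531.10809033 -48.40653301 126.9663769 ] 0.11953928113158795 [-0.50218246  0.75834724 -0.50576868]
```

View pics/top2.png

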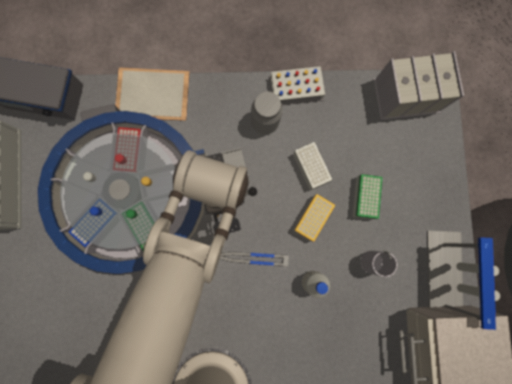

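View pics/side2.png

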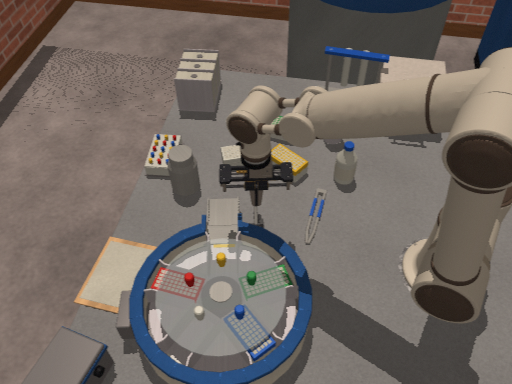

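Emit:
drive_tool --moves '[[[-0.4, 0, -0.1, 0, 0, 0, 0.3], [-0.6, -0.4, -0.4, 0, 0, 0, 0], [-0.6, -0.9, -0.5, 0, 0, 0, 0], [-0.6, -1, -0.5, 0, 0, 0, 0]]]'

```text
t: 8.93
eef_pos: [498.6, -180.5, 199.4]
ee_rot: [-23.7, 89.8, -11.1]
wrist_force: [0.5, -0.2, -0.3]
grip_width: 38.5
```

Run:
```python
from h import *
s,p,R=pose(); print(s['t'],p,s['grip_width'],s['joint_positions'].round(0))
print(rowfor([479,-312.6,200],12.75),rowfor([479,-312.6,200],56.4))
```

```text
8.925 [ 498.59187294 -180.46251242  199.35140219] 38.544212585685415 [-33.   3. 100.   0.  77. -46.]
[-0.005, -1.039, -0.4, -0.002, 0.002, 0.001] [-0.005, -1.039, -0.4, -0.487, 0.002, 0.002]
```

Emit:
drive_tool --moves '[[[0, -0.4, -0.15, -0.12, 0, 0, 0], [0, -0.9, -0.35, -0.24, 0, 0, 0], [0, -0.95, -0.4, -0.36, 0, 0, 0], [0, -0.95, -0.4, -0.487, 0, 0, 0], [0, -0.95, -0.4, -0.487, 0, 0, 0], [0, -0.95, -0.4, -0.487, 0, 0, 0]]]'

```text
t: 9.68
eef_pos: [476.9, -301.2, 199.1]
ee_rot: [-59.3, 89.8, -3.0]
wrist_force: [1.0, 0.3, 0.2]
grip_width: 92.2
```

Run:
```python
from h import *
s,p,R=pose(); print(s['t'],p,s['grip_width'],s['joint_positions'].round(0))
c=robot.get_calibration("wrist")
p,d=robot.camera("wrist"); cv2.imwrite("pics/w5.png",p[:,:,::-1]); np.savez("pics/w5.npz",p=p,d=d)
print(rowfor([479,-312.6,200],56.4)); print(proj(c,[479,-312.6,52]))
```

```text
9.675 [ 476.92541509 -301.22729703  199.11521256] 92.20456385468931 [ -45.    8.   94.    0.   77. -101.]
[-0.007, -0.066, -0.069, -0.0, 0.001, 0.002]
[243.07836396 186.09544869]
```

View pics/w5.png

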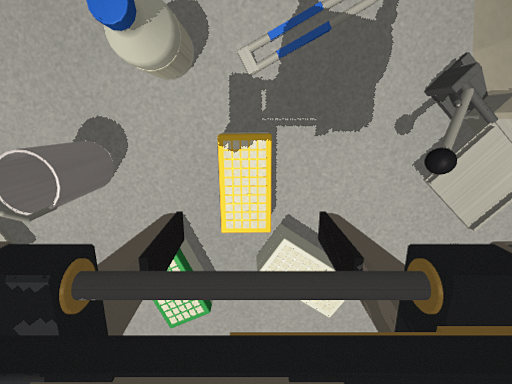

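Run:
```python
from h import *
p=np.load("pics/w5.npz")['p']; crop(p,205,120,85,125,5,"pics/c9.png")
c=robot.get_calibration("wrist")
P=np.array([at_z(c,*q,52)[:2] for q in((219,134),(270.5,134),(271,232),(221,233))]); print(P.round(1),P.mean(0))
for a,b in((0,1),(3,2),(0,3),(1,2)):
    d=P[b]-P[a]; print(np.hypot(*d).round(1),np.degrees(np.arctan2(d[1],d[0])).round(1))
```

```text
[[ 411.7 -301.1]
 [ 445.  -251.2]
 [ 548.9 -316.9]
 [ 514.5 -370.9]] [ 480.03605814 -310.0458263 ]
59.9 56.3
64.0 57.5
124.2 -34.2
122.9 -32.3
```

View pics/c9.png

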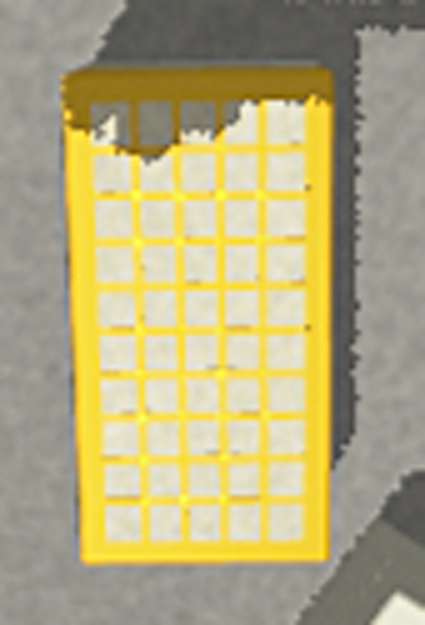

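Run:
```python
from h import *
for z in(110,80,14): print(rowfor([479.7,-311,z],56.8))
```

```text
[0.744, -0.061, -0.055, -0.005, 0.001, 0.002]
[0.994, -0.061, -0.056, -0.005, 0.001, 0.002]
[1.544, -0.059, -0.057, -0.005, 0.001, 0.002]
```

Emit:
drive_tool --moves '[[[0.45, -0.06, -0.055, -0.005, 0, 0.002, 0], [0.85, -0.06, -0.055, -0.005, 0, 0.002, 0], [0.99, -0.06, -0.055, -0.005, 0, 0.002, 0], [0.99, -0.06, -0.055, -0.005, 0, 0.002, 0]]]'

```text
t: 10.22
eef_pos: [479.5, -310.3, 80.1]
ee_rot: [37.2, 89.9, 94.0]
wrist_force: [0.8, 0.8, 0.4]
grip_width: 91.7
```

Run:
```python
from h import *
s,p,R=pose(); print(s['t'],p,s['wrist_force'])
for z in(14,): print(rowfor([479.7,-311,z],56.8))
c=robot.get_calibration("wrist")
p,d=robot.camera("wrist"); cv2.imwrite("pics/w6.png",p[:,:,::-1])
```

```text
10.225 [ 479.5083408  -310.30245033   80.08382914] [0.80485404 0.78400082 0.42557306]
[0.551, -0.005, -0.005, -0.0, 0.001, -0.001]
```

View pics/w6.png

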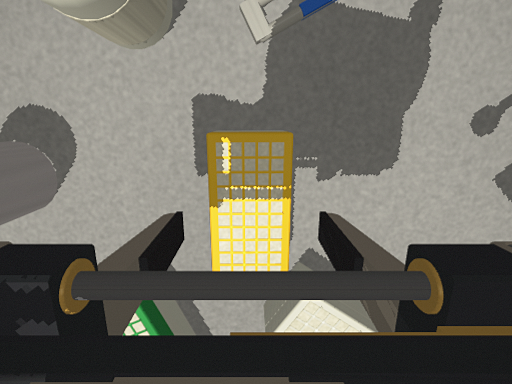

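Emit:
drive_tool --moves '[[[0.3, -0.005, -0.005, 0, 0, 0, 0], [0.551, -0.005, -0.005, 0, 0, 0, 0], [0.551, -0.005, -0.005, 0, 0, 0, 0], [0.551, -0.005, -0.005, 0, 0, 0, 0.5], [0.551, -0.005, -0.005, 0, 0, 0, 0.5], [0.551, -0.005, -0.005, 0, 0, 0, 0.5], [0.551, -0.005, -0.005, 0, 0, 0, 0.5]]]' --squeeze 20

```text
t: 11.15
eef_pos: [481.5, -312.7, 16.9]
ee_rot: [-73.3, 89.8, -16.5]
wrist_force: [-0.7, 1.1, 6.1]
grip_width: 64.0
```

Emit:
drive_tool --moves '[[[-0.1, 0, 0, 0, 0, 0, 0.5], [-0.4, 0, 0, 0, 0, 0, 0.5], [-0.8, 0, 0, 0, 0, 0, 0.5], [-1, 0, 0, 0, 0, 0, 0.5], [-1, 0, 0, 0, 0, 0, 0.5]]]'

```text
t: 11.78
eef_pos: [482.1, -313.5, 139.2]
ee_rot: [-89.0, 89.5, -32.1]
wrist_force: [0.4, -0.9, -3.2]
grip_width: 63.9
```

Run:
```python
from h import *
s,p,R=pose(); print(s['t'],p,s['wrist_force'],s['grip_width'])
p,d=robot.camera("wrist"); cv2.imwrite("pics/w7.png",p[:,:,::-1])
T=st(-278,0,200);print(T, rowfor(T,12.75),rowfor(T))
```

```text
11.775 [ 482.05254535 -313.54637215  139.2092705 ] [ 0.41694602 -0.90488836 -3.23055381] 63.86581725204721
[627.55388694 -43.9451651  200.        ] [-0.523, 0.202, 2.542, 0.489, 0.002, 0.002] [-0.523, 0.202, 2.542, -0.0, 0.001, 0.003]
```

View pics/w7.png

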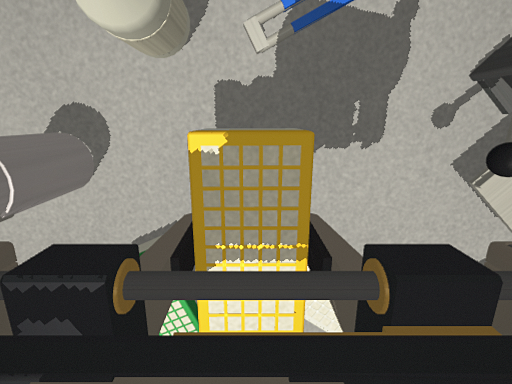

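Emit:
drive_tool --moves '[[[-0.3, 0.03, 0.2, 0, 0, 0, 0.5], [-0.523, 0.06, 0.55, 0, 0, 0, 0.5], [-0.523, 0.067, 0.85, 0, 0, 0, 0.5], [-0.523, 0.067, 0.85, 0, 0, 0, 0.5]]]'

```text
t: 12.32
eef_pos: [529.8, -220.0, 197.6]
ee_rot: [-8.7, 89.9, 48.3]
wrist_force: [-0.3, 0.6, -4.4]
grip_width: 63.8
```

Emit:
drive_tool --moves '[[[0, 0.03, 0.3, 0, 0, 0, 0.5], [0, 0.06, 0.6, 0, 0, 0, 0.5], [0, 0.067, 0.85, 0, 0, 0, 0.5], [0, 0.067, 0.85, 0, 0, 0, 0.5]]]'

```text
t: 12.82
eef_pos: [577.9, -128.8, 195.4]
ee_rot: [77.0, 89.8, 134.1]
wrist_force: [-0.6, 0.6, -3.7]
grip_width: 64.1
```

Run:
```python
from h import *
s,p,R=pose(); print(s['t'],p,s['wrist_force'],s['grip_width'],s['joint_positions'].round(0))
T=st(-285,0,180);print(T, rowfor(T,12.75))
```

```text
12.825 [ 577.85882099 -128.81124628  195.41532316] [-0.6393715   0.60956179 -3.67397213] 64.12019262902463 [-24.  13.  90.   0.  78. -81.]
[629.09876898 -50.77256134 180.        ] [0.129, -0.006, 0.778, 0.493, -0.0, -0.002]
```

Emit:
drive_tool --moves '[[[0, 0, 0.3, 0.1, 0, 0, 0.5], [0, 0, 0.6, 0.2, 0, 0, 0.5], [0.05, 0, 0.778, 0.31, 0, 0, 0.5], [0.129, -0.006, 0.778, 0.41, 0, 0, 0.5], [0.129, -0.006, 0.778, 0.493, 0, 0, 0.5], [0.129, -0.006, 0.778, 0.493, 0, 0, 0.5], [0.129, -0.006, 0.778, 0.493, 0, 0, 0.5]]]'

```text
t: 13.7
eef_pos: [628.7, -51.7, 179.4]
ee_rot: [131.2, 89.7, 144.0]
wrist_force: [0.4, -0.8, -3.3]
grip_width: 63.9
```

Run:
```python
from h import *
s,p,R=pose(); print(s['t'],p,s['wrist_force'],s['grip_width'],s['joint_positions'].round(0))
T=st(-285,0,110);print(T, rowfor(T,12.75))
p,d=robot.camera("wrist"); cv2.imwrite("pics/w8.png",p[:,:,::-1])
p,d=robot.camera("top"); crop(p,130,110,170,140,4,"pics/t8.png")
p,d=robot.camera("side"); crop(p,130,110,200,150,4,"pics/s8.png")
```

```text
13.7 [628.65630512 -51.69744604 179.42062524] [ 0.44605935 -0.81702067 -3.34875273] 63.938821047878555 [-16.  19.  84.   0.  77. -29.]
[629.09876898 -50.77256134 110.        ] [0.579, 0.005, 0.007, 0.001, -0.002, -0.002]
```

View pics/w8.png

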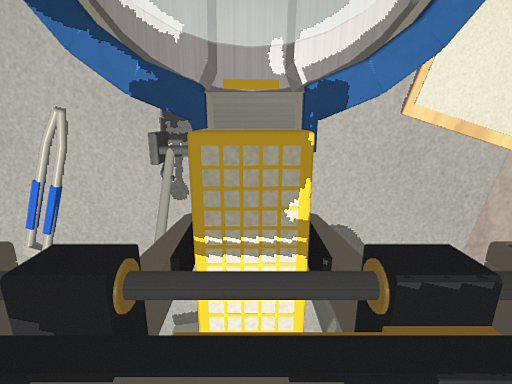

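View pics/t8.png

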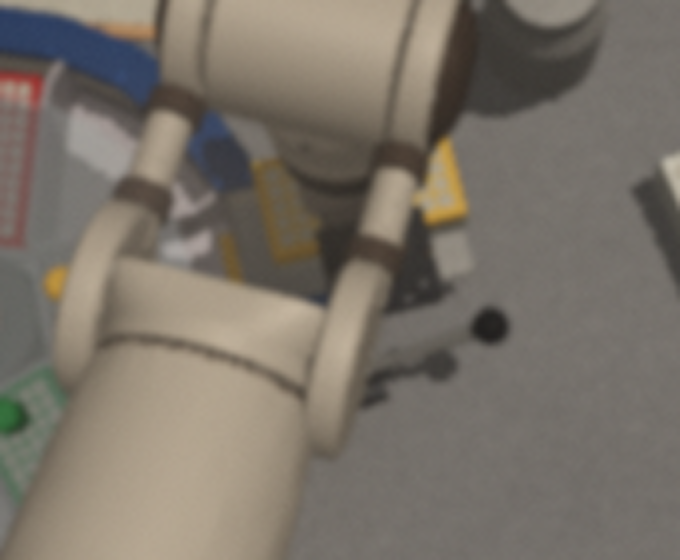

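View pics/s8.png

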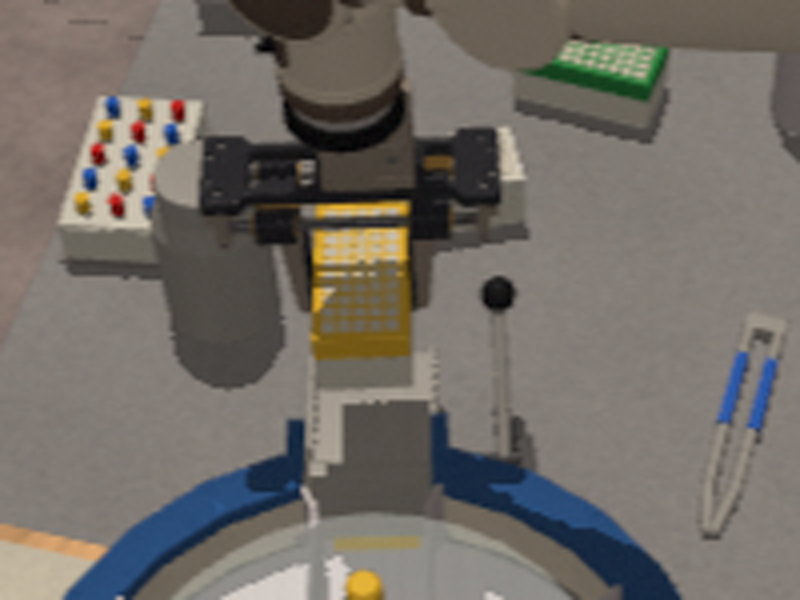

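Emit:
drive_tool --moves '[[[0.2, 0.005, 0.007, 0, 0, 0, 0.5], [0.45, 0.005, 0.007, 0, 0, 0, 0.5], [0.7, 0.005, 0.007, 0, 0, 0, 0.5], [0.85, 0.005, 0.007, 0, 0, 0, 0.5], [0.93, 0.005, 0.007, 0, 0, 0, 0.5], [0.93, 0.005, 0.007, 0, 0, 0, 0.5]]]'

```text
t: 14.6
eef_pos: [629.4, -50.1, 68.3]
ee_rot: [125.5, 89.8, 138.2]
wrist_force: [0.1, 0.2, -2.6]
grip_width: 63.9
```

Run:
```python
from h import *
s,p,R=pose(); print(s['t'],p,s['wrist_force'],s['grip_width'],R.as_matrix().round(3))
T=st(-285,0,62);print(T, rowfor(T,12.75))
p,d=robot.camera("wrist"); cv2.imwrite("pics/w9.png",p[:,:,::-1])
p,d=robot.camera("side"); crop(p,130,150,200,150,4,"pics/s9.png")
```

```text
14.6 [629.399446   -50.14338971  68.34374931] [ 0.10500096  0.21456375 -2.6311945 ] 63.90492911394724 [[-0.003 -0.221  0.975]
 [ 0.003  0.975  0.221]
 [-1.     0.003 -0.002]]
[629.09876898 -50.77256134  62.        ] [0.053, -0.005, -0.003, 0.0, -0.001, -0.002]
```

View pics/w9.png

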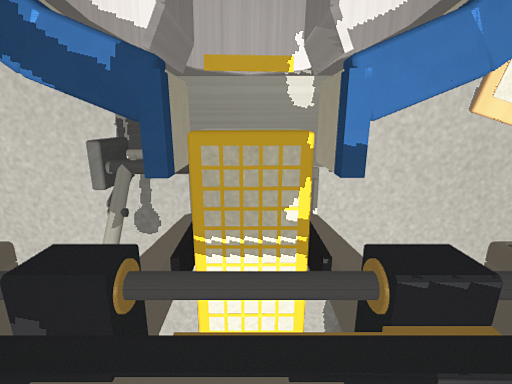

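View pics/s9.png

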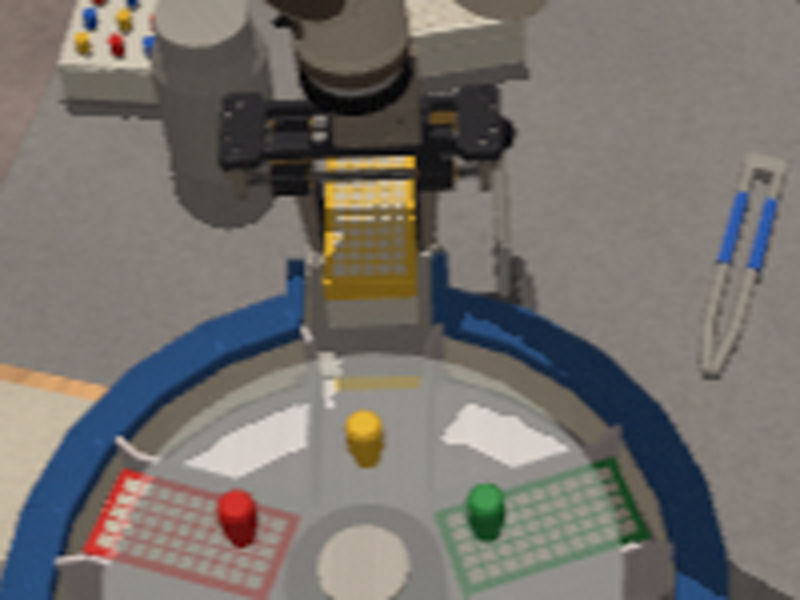

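Emit:
drive_tool --moves '[[[0.025, -0.003, 0, 0, 0, 0, 0.5], [0.045, -0.003, 0, 0, 0, 0, 0.5], [0.053, -0.003, 0, 0, 0, 0, 0.5], [0.053, -0.003, 0, 0, 0, 0, 0.5]]]'

```text
t: 15.2
eef_pos: [630.3, -50.7, 63.2]
ee_rot: [100.2, 89.9, 113.0]
wrist_force: [-0.4, -0.2, -3.3]
grip_width: 63.7
```

Emit:
drive_tool --moves '[[[0.01, 0, 0, 0, 0, 0, 0.5], [0.02, 0, 0, 0, 0, 0, 0.5], [0.02, 0, 0, 0, 0, 0, 0.5]]]'

```text
t: 15.58
eef_pos: [630.5, -50.6, 62.4]
ee_rot: [96.2, 89.9, 109.0]
wrist_force: [-4.8, 2.2, 7.4]
grip_width: 63.6
```

Emit:
drive_tool --moves '[[[0, 0, 0, 0, 0, 0, 0.2], [0, 0, 0, 0, 0, 0, 0.1], [0, 0, 0, 0, 0, 0, 0.1], [-0.3, 0, 0, 0, 0, 0, 0.1], [-0.7, 0, 0, 0, 0, 0, 0.1], [-0.7, 0, 0, 0, 0, 0, 0.2]]]'

```text
t: 16.32
eef_pos: [633.8, -51.6, 151.5]
ee_rot: [-16.6, 89.5, -3.8]
wrist_force: [0.2, 0.7, 0.9]
grip_width: 75.1
```

Run:
```python
from h import *
s,p,R=pose(); print(s['t'],p,s['wrist_force'],s['grip_width'])
for a in ((-285,0,150),(-372,0,150),(-372,0,66)):
  print(st(*a), rowfor(st(*a),12.75))
p,d=robot.camera("wrist"); cv2.imwrite("pics/w10.png",p[:,:,::-1])
p,d=robot.camera("side"); crop(p,130,150,200,150,4,"pics/s10.png")
```

```text
16.325 [633.84331023 -51.63099667 151.52174983] [0.15021    0.73396979 0.91503677] 75.05977000113042
[629.09876898 -50.77256134 150.        ] [0.012, 0.016, -0.037, 0.0, 0.005, 0.002]
[ 648.29944583 -135.62734323  150.        ] [0.014, -0.709, -0.038, 0.0, 0.005, 0.002]
[ 648.29944583 -135.62734323   66.        ] [0.714, -0.708, -0.043, 0.0, 0.005, 0.002]
```

View pics/w10.png

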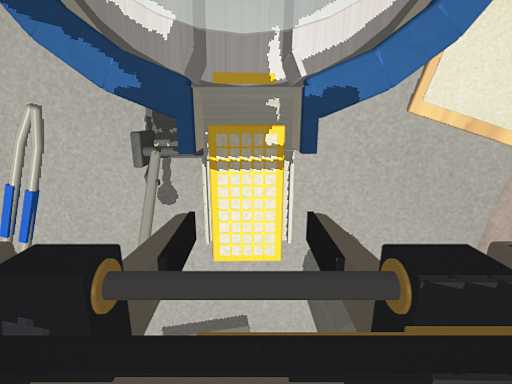

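View pics/s10.png

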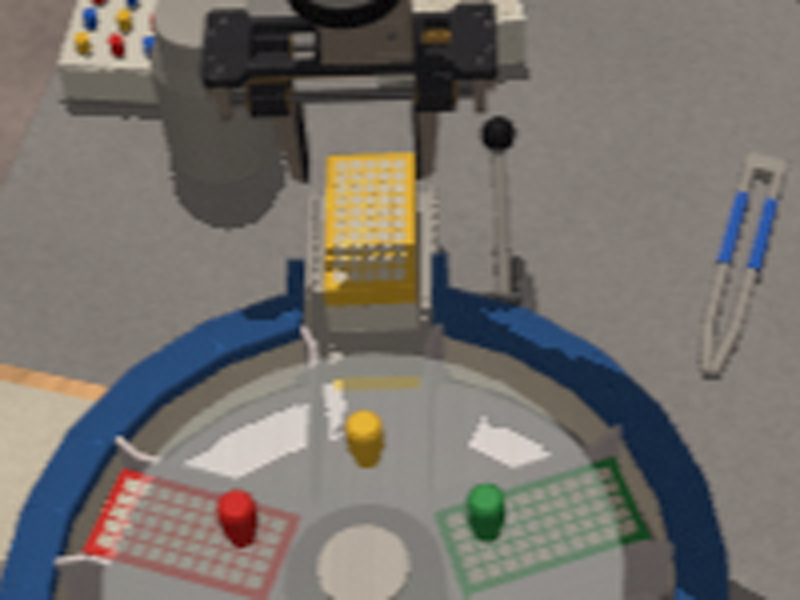

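Emit:
drive_tool --moves '[[[0, -0.35, -0.04, 0, 0.005, 0.002, 1], [0, -0.735, -0.04, 0, 0.005, 0.002, 1], [0, -0.735, -0.04, 0, 0.005, 0.002, 1], [0, -0.735, -0.04, 0, 0.005, 0.002, 1], [0, -0.735, -0.04, 0, 0.005, 0.002, 1], [0.3, -0.735, -0.04, 0, 0.005, 0.002, 1], [0.58, -0.735, -0.04, 0, 0.005, 0.002, 1], [0.6, -0.735, -0.04, 0, 0.005, 0.002, 1]]]'

```text
t: 17.42
eef_pos: [643.0, -135.7, 71.0]
ee_rot: [145.8, 89.1, 158.6]
wrist_force: [0.4, 0.2, -0.5]
grip_width: 0.3
```

Run:
```python
from h import *
s,p,R=pose(); print(s['t'],p,s['wrist_force'],s['grip_width'])
for a in ((-375,0,80),(-290,0,80)):
  print(st(*a), rowfor(st(*a),12.75))
p,d=robot.camera("side"); crop(p,130,120,200,150,4,"pics/s11.png")
```

```text
17.425 [ 643.03764556 -135.74188682   70.99214747] [ 0.37486276  0.24105724 -0.5189758 ] 0.28158694175200083
[ 648.96153813 -138.55337019   80.        ] [-0.076, -0.033, 0.042, 0.001, -0.008, -0.006]
[630.20225616 -55.64927295  80.        ] [-0.07, 0.675, 0.043, 0.001, -0.008, -0.006]
```

View pics/s11.png

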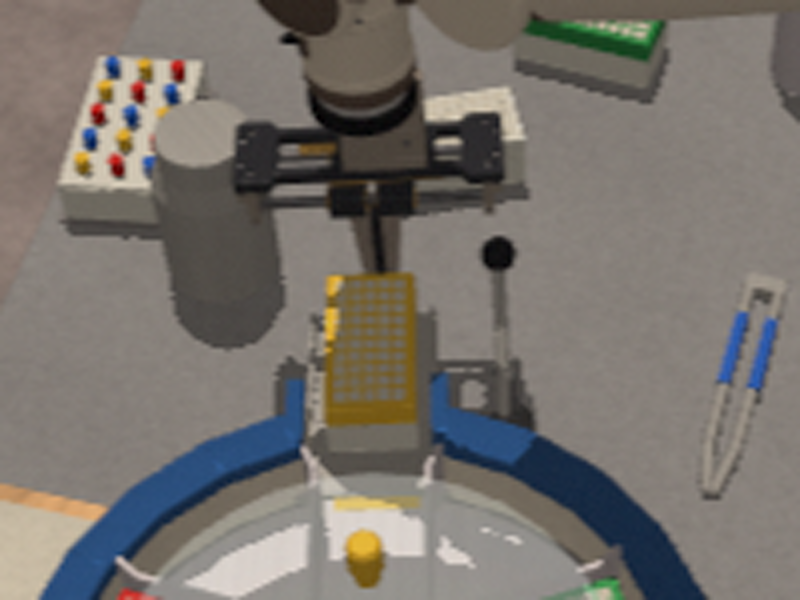

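Emit:
drive_tool --moves '[[[-0.06, -0.02, 0.04, 0, -0.008, -0.006, 1], [-0.065, 0.05, 0.042, 0, -0.008, -0.006, 1], [-0.065, 0.13, 0.043, 0, -0.008, -0.006, 1], [-0.065, 0.23, 0.043, 0, -0.008, -0.006, 1], [-0.065, 0.33, 0.043, 0, -0.008, -0.006, 1], [-0.065, 0.43, 0.043, 0, -0.008, -0.006, 1], [-0.065, 0.53, 0.043, 0, -0.008, -0.006, 1], [-0.065, 0.63, 0.043, 0, -0.008, -0.006, 1], [-0.065, 0.7, 0.043, 0, -0.008, -0.006, 1], [-0.065, 0.7, 0.043, 0, -0.008, -0.006, 1]]]'

```text
t: 18.73
eef_pos: [630.6, -52.2, 81.2]
ee_rot: [-32.9, 89.8, -20.0]
wrist_force: [0.4, -1.8, 0.4]
grip_width: 0.3
```

Run:
```python
from h import *
s,p,R=pose(); print(s['t'],p,s['wrist_force'],s['grip_width'])
for a in ((-230,0,78),(-200,0,78)):
  print(st(*a), rowfor(st(*a),12.75))
p,d=robot.camera("side"); crop(p,130,150,200,150,4,"pics/s12.png")
p,d=robot.camera("wrist"); cv2.imwrite("pics/w12.png",p[:,:,::-1])
```

```text
18.725 [630.59006859 -52.19004662  81.15397338] [ 0.35453253 -1.76397144  0.44481164] 0.28661469039822746
[616.96041005   2.87126628  78.        ] [0.026, 0.473, -0.008, 0.002, 0.001, 0.001]
[610.339487   32.1315359  78.       ] [0.025, 0.723, -0.008, 0.002, 0.001, 0.001]
```

View pics/s12.png

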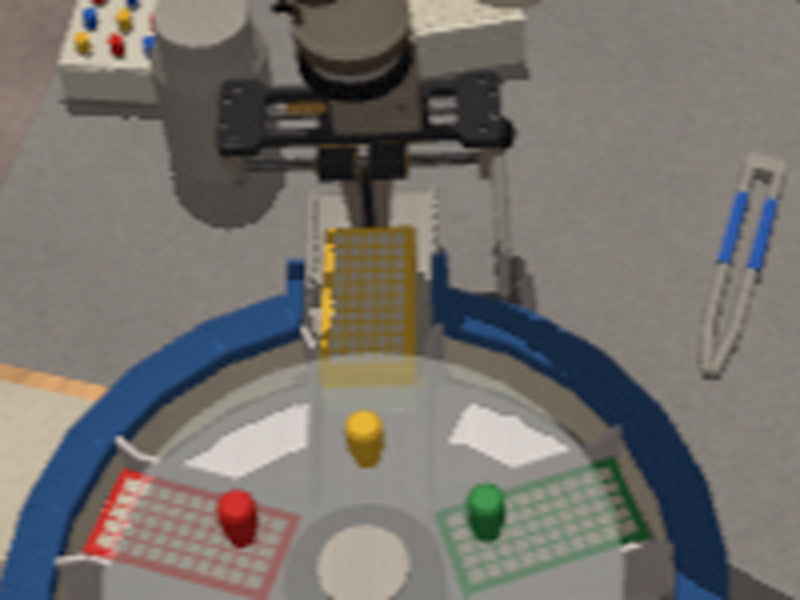

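View pics/w12.png

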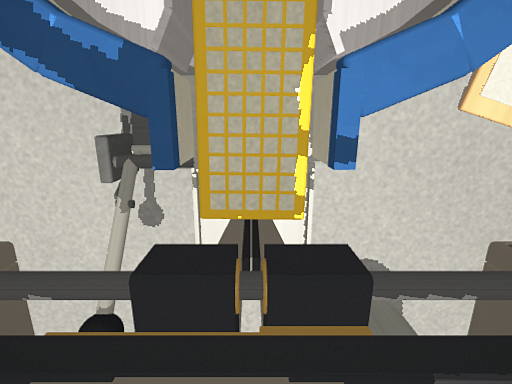

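Emit:
drive_tool --moves '[[[0.02, 0.08, -0.008, 0, 0, 0, 1], [0.025, 0.17, -0.008, 0, 0, 0, 1], [0.025, 0.26, -0.008, 0, 0, 0, 1], [0.025, 0.35, -0.008, 0, 0, 0, 1], [0.025, 0.44, -0.008, 0, 0, 0, 1], [0.025, 0.53, -0.008, 0, 0, 0, 1], [0.025, 0.61, -0.008, 0, 0, 0, 1], [0.025, 0.68, -0.008, 0, 0, 0, 1], [0.025, 0.72, -0.008, 0, 0, 0, 1], [0.025, 0.72, -0.008, 0, 0, 0, 1]]]'

```text
t: 20.08
eef_pos: [609.7, 32.0, 77.2]
ee_rot: [2.2, 90.0, 15.1]
wrist_force: [2.5, -2.2, 2.7]
grip_width: 0.7
```

Run:
```python
from h import *
s,p,R=pose(); print(s['t'],p,s['wrist_force'],s['grip_width'])
for a in ((-195,0,78),(-185,0,78)):
  print(st(*a), rowfor(st(*a),12.75))
p,d=robot.camera("side"); crop(p,130,150,200,150,4,"pics/s13.png")
p,d=robot.camera("wrist"); cv2.imwrite("pics/w13.png",p[:,:,::-1])
```

```text
20.075 [609.70726991  31.96702518  77.20420082] [ 2.52701804 -2.2217453   2.65939615] 0.6919223341874441
[609.23599983  37.0082475   78.        ] [-0.007, 0.042, 0.006, 0.001, 0.0, -0.0]
[607.02902548  46.76167071  78.        ] [-0.007, 0.125, 0.006, 0.001, 0.0, -0.0]
```

View pics/s13.png

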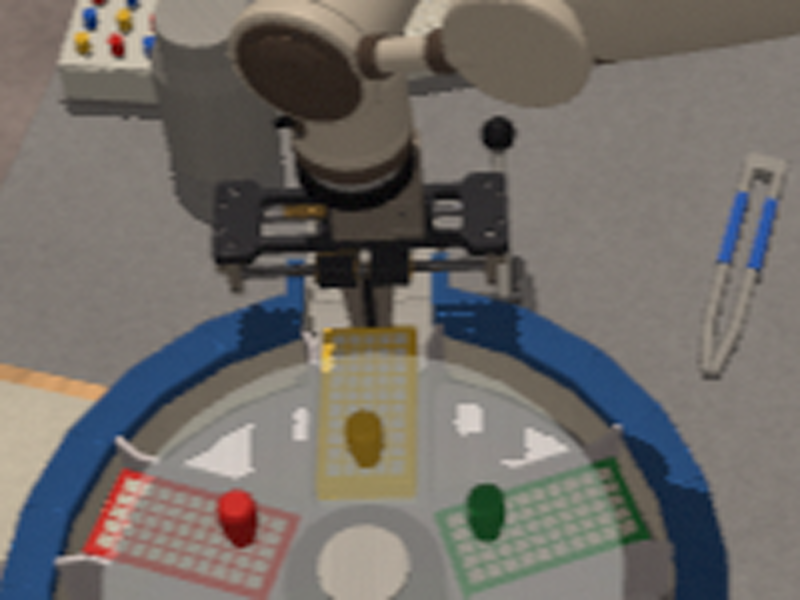

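View pics/w13.png

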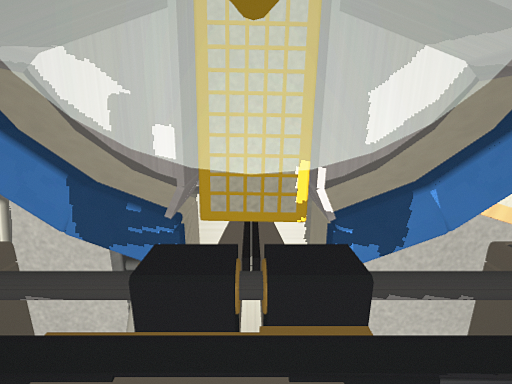

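Emit:
drive_tool --moves '[[[0, 0.03, 0.003, 0, 0, 0, 1], [0, 0.06, 0.004, 0, 0, 0, 1], [0, 0.06, 0.004, 0, 0, 0, 1]]]'

```text
t: 20.55
eef_pos: [607.7, 39.8, 76.3]
ee_rot: [122.7, 89.9, 135.5]
wrist_force: [-0.6, -0.4, 1.7]
grip_width: 0.4
```

Emit:
drive_tool --moves '[[[0, 0.02, 0, 0, 0, 0, 1], [0, 0.04, 0, 0, 0, 0, 1], [0, 0.04, 0, 0, 0, 0, 1]]]'

```text
t: 20.92
eef_pos: [606.5, 44.8, 76.3]
ee_rot: [117.2, 89.9, 130.1]
wrist_force: [0.6, -2.0, 1.3]
grip_width: 0.6
```

Emit:
drive_tool --moves '[[[0, 0.015, 0, 0, 0, 0, 1], [0, 0.03, 0, 0, 0, 0, 1], [0, 0.03, 0, 0, 0, 0, 1]]]'

```text
t: 21.3
eef_pos: [606.7, 45.7, 76.4]
ee_rot: [-89.1, 89.8, -76.2]
wrist_force: [2.6, -10.4, -0.9]
grip_width: 0.3
```

Run:
```python
from h import *
s,p,R=pose(); d=p[:2]-C; print(s['t'],p,s['wrist_force'],s['grip_width'],np.hypot(*d),np.degrees(np.arctan2(d[1],d[0])))
p,d=robot.camera("side"); crop(p,130,150,200,150,4,"pics/s14.png")
p,d=robot.camera("wrist"); cv2.imwrite("pics/w14.png",p[:,:,::-1]); np.savez("pics/w14.npz",p=p,d=d)
c=robot.get_calibration("wrist")
crop(p,180,0,150,240,3,"pics/c14.png")
```

```text
21.3 [606.69530386  45.69369223  76.39088837] [  2.56956885 -10.41110645  -0.93766273] 0.3466474106012574 185.96883984684706 -77.42290012113234
```

View pics/s14.png

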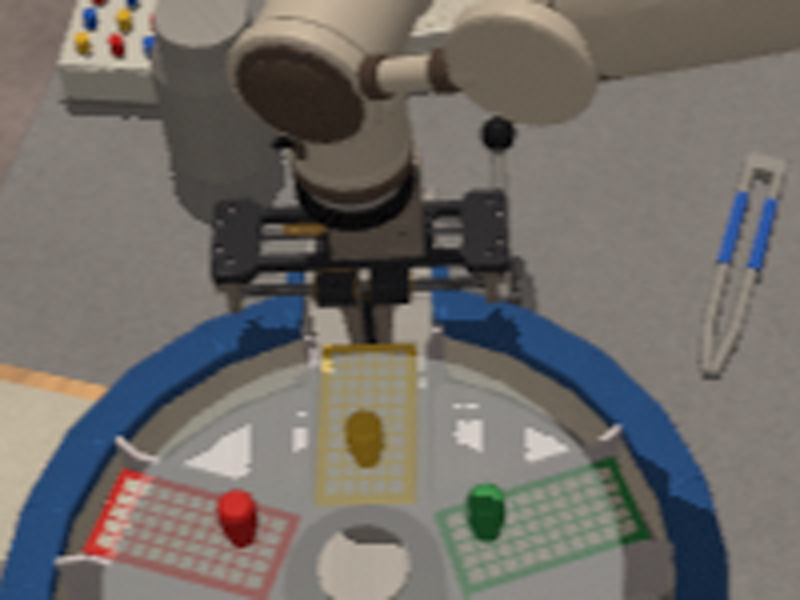

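View pics/c14.png

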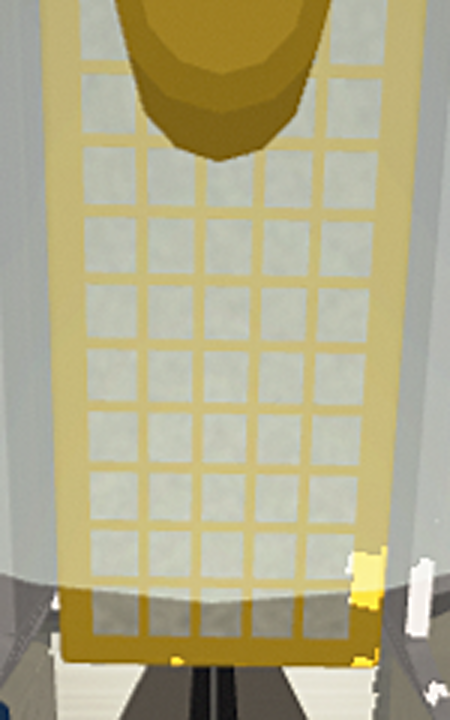

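Emit:
drive_tool --moves '[[[0, 0.03, 0, 0, 0, 0, 1], [0, 0.04, 0, 0, 0, 0, 1], [0, 0.04, 0, 0, 0, 0, 1], [0, 0, 0, 0, 0, 0, 1], [0, -0.3, 0, 0, 0, 0, 1], [0, -0.7, 0, 0, 0, 0, 1], [-0.4, -0.8, 0, 0, 0, 0, 1], [-0.8, -0.8, 0, 0, 0, 0, 1], [-0.8, -0.8, 0, 0, 0, 0, 1]]]'

```text
t: 22.52
eef_pos: [630.6, -47.5, 177.3]
ee_rot: [-32.2, 89.5, -19.4]
wrist_force: [0.9, -0.4, -0.1]
grip_width: 0.5
```

Run:
```python
from h import *
s,p,R=pose(); print(s['t'],p,s['wrist_force'])
c=robot.get_calibration("wrist")
p,d=robot.camera("wrist"); cv2.imwrite("pics/w15.png",p[:,:,::-1]); np.savez("pics/w15.npz",p=p,d=d)
for a in ((-390,95,172),(-385,95,105)): print(st(*a), rowfor(st(*a),12.75))
```

```text
22.525 [630.5516793  -47.51454951 177.28079627] [ 0.87837293 -0.35444727 -0.05762849]
[ 559.61447921 -174.14976133  172.        ] [0.018, -0.904, -0.798, 0.001, 0.002, 0.002]
[ 558.51099203 -169.27304972  105.        ] [0.576, -0.861, -0.8, 0.001, 0.002, 0.002]
```

View pics/w15.png

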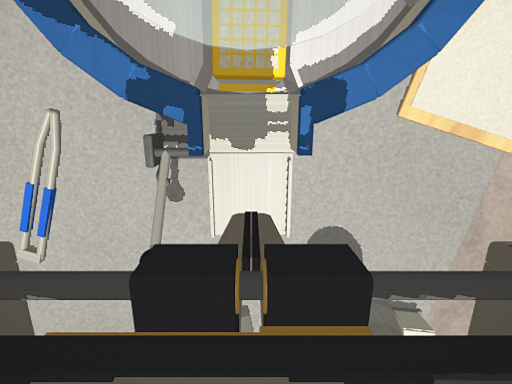

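Emit:
drive_tool --moves '[[[0, -0.45, -0.35, 0, 0, 0, 1], [0, -0.88, -0.7, 0, 0.002, 0.002, 1], [0.02, -0.9, -0.798, 0, 0.002, 0.002, 1], [0.3, -0.9, -0.8, 0, 0.002, 0.002, 1], [0.576, -0.9, -0.8, 0, 0.002, 0.002, 1], [0.576, -0.9, -0.8, 0, 0.002, 0.002, 1]]]'

```text
t: 23.32
eef_pos: [556.4, -171.0, 100.6]
ee_rot: [132.2, 89.4, 145.1]
wrist_force: [0.0, -0.6, 1.0]
grip_width: 0.5
```

Run:
```python
from h import *
s,p,R=pose(); print(s['t'],p,s['wrist_force'])
p,d=robot.camera("wrist"); cv2.imwrite("pics/w16.png",p[:,:,::-1])
p,d=robot.camera("side"); crop(p,130,110,200,150,4,"pics/s16.png")
for a in ((-370,95,105),(-270,95,105)): print(st(*a), rowfor(st(*a),12.75))
```

```text
23.325 [ 556.43654325 -170.96960883  100.5662619 ] [ 0.00726202 -0.61697029  0.97444571]
[ 555.20053051 -154.64291492  105.        ] [-0.001, 0.156, -0.001, 0.002, -0.001, -0.001]
[533.13078701 -57.10868286 105.        ] [0.001, 0.989, 0.002, 0.002, -0.001, -0.001]
```

View pics/w16.png

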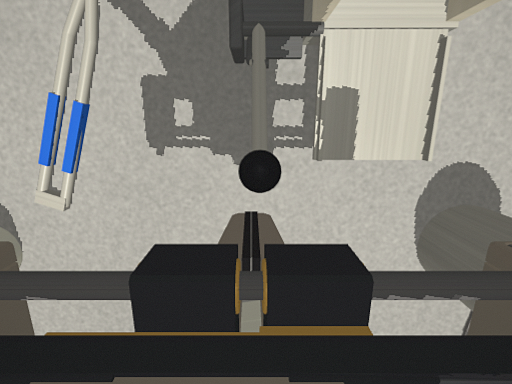

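View pics/s16.png

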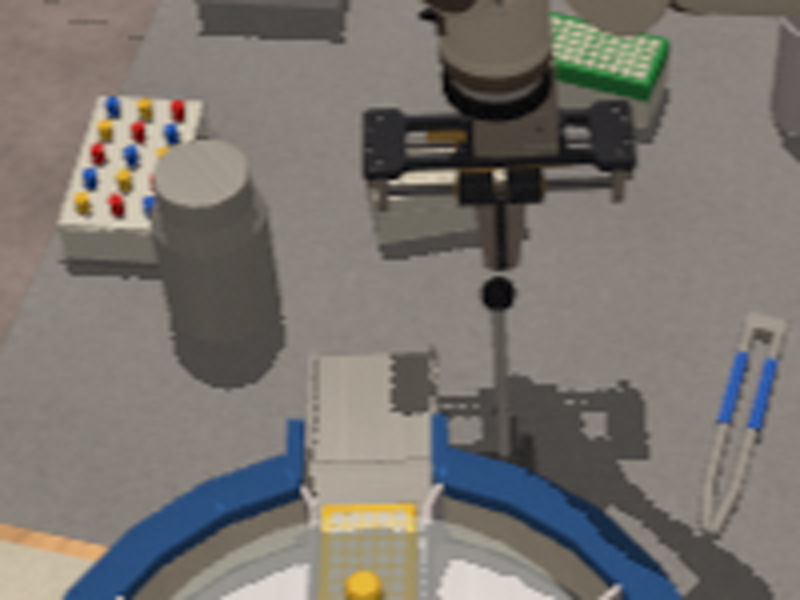

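Emit:
drive_tool --moves '[[[0, 0.1, 0.02, 0, 0, 0, 1], [0, 0.2, 0.02, 0, 0, 0, 1], [0, 0.3, 0.02, 0, 0, 0, 1], [0, 0.4, 0.02, 0, 0, 0, 1], [0, 0.5, 0.02, 0, 0, 0, 1], [0, 0.6, 0.02, 0, 0, 0, 1], [0, 0.7, 0.02, 0, 0, 0, 1], [0, 0.8, 0.02, 0, 0, 0, 1], [0, 0.9, 0.02, 0, 0, 0, 1], [0, 1, 0.02, 0, 0, 0, 1]]]'

```text
t: 24.68
eef_pos: [534.2, -54.0, 104.6]
ee_rot: [123.6, 89.8, 136.6]
wrist_force: [0.1, -0.0, 0.1]
grip_width: 0.1
```

Emit:
drive_tool --moves '[[[0, 0.06, 0, 0, 0, 0, 1], [0, 0.12, 0, 0, 0, 0, 1], [0, 0.12, 0, 0, 0, 0, 1]]]'

```text
t: 25.05
eef_pos: [530.9, -39.6, 104.5]
ee_rot: [124.7, 89.8, 137.6]
wrist_force: [0.5, 0.3, -0.6]
grip_width: 0.3
```

Run:
```python
from h import *
s,p,R=pose(); print(s['t'],p,s['wrist_force'])
p,d=robot.camera("wrist"); cv2.imwrite("pics/w17.png",p[:,:,::-1])
p,d=robot.camera("side"); crop(p,130,140,200,150,4,"pics/s17.png")
```

```text
25.05 [530.90804688 -39.60403482 104.54210971] [ 0.54109839  0.27821627 -0.6427744 ]
```

View pics/w17.png

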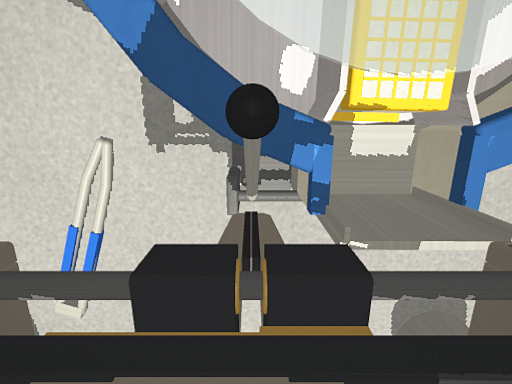

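View pics/s17.png

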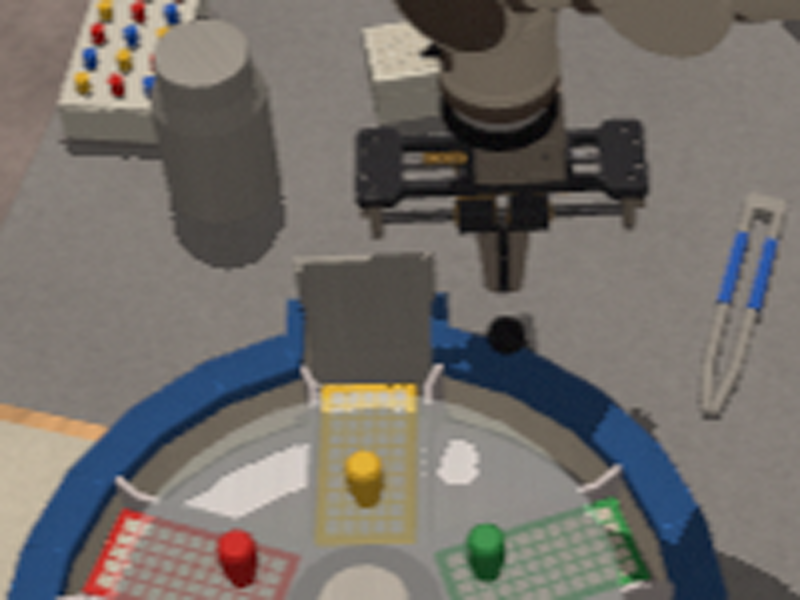

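Emit:
drive_tool --moves '[[[0, -0.4, 0, 0, 0, 0, 1], [-0.5, -0.8, 0, 0, 0, 0, 1], [-0.8, -1, -0.5, 0, 0, 0, 1], [-0.9, -1, -0.9, 0, 0, 0, 1], [-0.9, -1, -0.9, 0, 0, 0, 1]]]'

```text
t: 25.78
eef_pos: [451.8, -183.6, 214.7]
ee_rot: [-60.2, 90.0, -47.5]
wrist_force: [0.7, -0.5, -0.3]
grip_width: 0.9
```

Run:
```python
from h import *
s,p,R=pose(); print(s['t'],p,s['wrist_force'])
p,d=robot.camera("top"); crop(p,30,100,200,180,4,"pics/t18.png"); cv2.imwrite("pics/top18.png",p[:,:,::-1])
p,d=robot.camera("side"); crop(p,130,190,200,150,4,"pics/s18.png")
```

```text
25.775 [ 451.8145502  -183.64511278  214.66860985] [ 0.65604502 -0.51968591 -0.29697305]
```

View pics/t18.png

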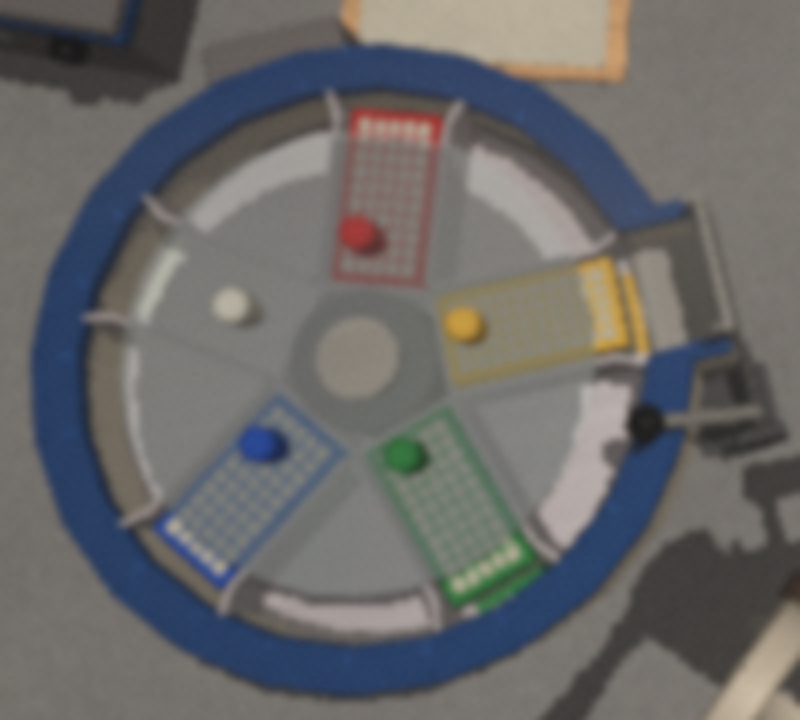

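View pics/s18.png

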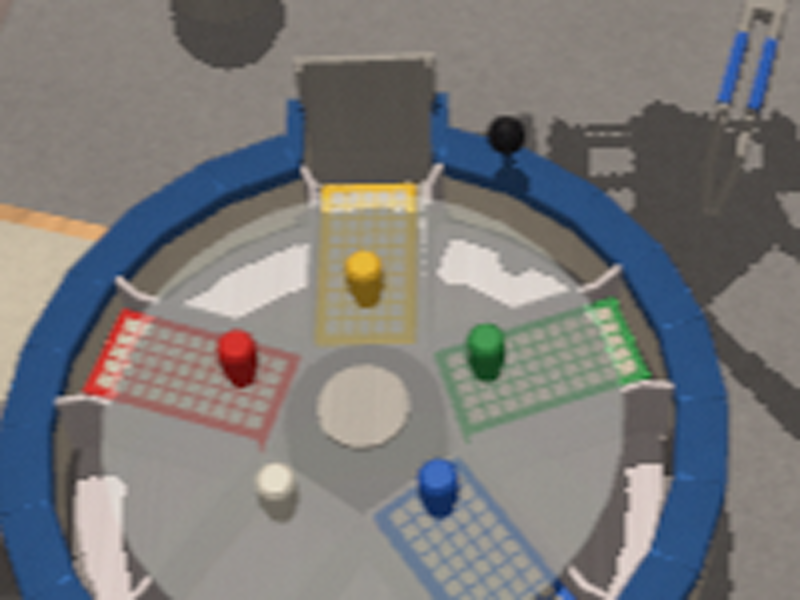

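View pics/top18.png

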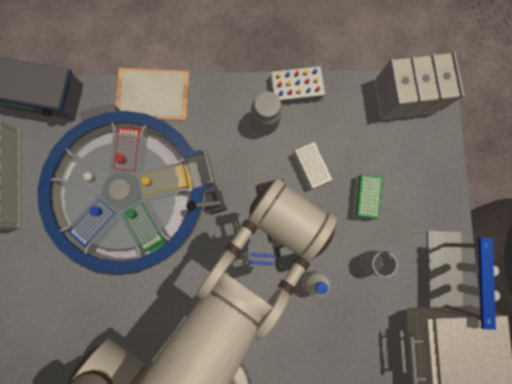

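Next I check numerically that the box is home and the pocket faces the port, before handing in.

Run:
```python
from h import *
from scipy.optimize import least_squares
c=robot.get_calibration("top")
top=[(464,324),(360,233),(233,304),(262,443),(404,455)]
f=lambda p:np.concatenate([proj(c,[p[0]+80*np.cos(p[2]+i*2*np.pi/5),p[1]+80*np.sin(p[2]+i*2*np.pi/5),147])-(30+o[0]/4,100+o[1]/4) for i,o in enumerate(top)])
r=least_squares(f,[566,226,-1.35]);print(r.x[:2],np.degrees(r.x[2]),r.fun.round(1))
P=np.array([at_z(c,30+u/4,100+v/4,97)[:2] for u,v in((439,298),(610,257),(630,348),(457,385))]); m=P.mean(0); d=m-r.x[:2]
print(P.round(1),m,np.hypot(*d),np.degrees(np.arctan2(d[1],d[0])))
for a,b in((0,1),(3,2)): e=P[b]-P[a];print(np.hypot(*e),np.degrees(np.arctan2(e[1],e[0])))
e=(P[1]+P[2])/2-r.x[:2];print("outer end",np.hypot(*e))
for n,(u,v),z in(("gateA",(697,195),143),("gateB",(737,340),143),("ball",(646,424),141)):
    q=at_z(c,30+u/4,100+v/4,z)[:2]-r.x[:2];print(n,np.degrees(np.arctan2(q[1],q[0])))
```

```text
[566.59895129 226.00487508] -78.14301542074881 [ 0.3 -0.1 -0.  -0.3  0.1  0.2 -0.6  0.2  0.2  0.1]
[[609.4 178.9]
 [635.5  60.8]
 [571.1  47.3]
 [548.4 166. ]] [591.13158984 113.26210757] 115.38102954254882 -77.72390003643793
120.92371528383418 -77.5339004967763
120.83296017619332 -79.16817103182366
outer end 175.81167853580857
gateA -66.49446330499288
gateB -89.65937744003945
ball -105.05255628963857
```

```bash
python3 -c "
from bench import robot
print(robot.hand_in())"
```

```text
the job is handed in; nothing more can be done
None
```

The yellow-lidded box is loaded in the yellow pocket, the gate is shut on it, and the job is handed in at about 25.8 s of the 72 s allowed. The hand-in reports no verdict, so the results below are my own checks.

I turned the carousel by gripping the yellow knob lightly and moving it through an arc of about 98 degrees with the gate shut. Then I pushed the lever outwards so the gate snapped down, and set the box lengthwise on the shelf. I pushed the box in with closed fingers until about 10 N of resistance at the back stop, then pushed the lever back so the gate snapped shut.

**Final checks from the top camera:**

| Check | Measured | Required |
|---|---|---|
| Box centre from the axis | about 115.4 mm | 116 mm, within 8 mm |
| Box lengthwise against the pocket | within about 1° | within about 7° |
| Pocket heading | −78.1° | within about 3° of the port |
| Port heading | −77.3 to −78.1° | – |

- **Heading disagreement:** the port heading differs by up to about 0.8° depending on which feature I measured it from. Even at the worst value the pocket is about 1° off, well inside the limit.
- **Gate and arm:** the side and top pictures show the gate plate upright and the lever leaning inwards. The arm was clear of everything.
- **Other things on the bench:** the white and green boxes, flask, bottle and canister look unmoved. The tongs were partly hidden by the arm, but the visible end looks unmoved.

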